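# Press goggle brow trims flush and gauge the visor slots

### The job

On every goggle brow bar in the sprung cradles, press all the yellow trim pieces flush with the press block: set it down at one end of the bar and slide it along to the other end with a steady, moderate push, never lifting off or setting down in the middle of a bar and never so hard that the cradle bottoms out. When all bars are done put the press block back standing on the blue mat; only then take the slot gauge and push its blade fully into the end slot of each bar, until the handle meets the bar, so that the red witness slide is pushed in, and at the end lay the gauge flat on the black mat. Touch the bars only with the tools, press the trim with the press block only, and leave the bottle and the spectacle case where they are.

Things in the scene. Friction and masses are not known exactly. Their poses are not given: they have to be found in the camera images.
- cradle_a: heavy steel base plate (160 x 110 x 12 mm, 3.5 kg, stands loose on the bench) of the sprung cradle that holds the blue goggle brow bar; None if absent. Origin on the bench under the bar's middle, x along the bar, lenses at +y. The bar's -x end face (towards the robot) has the gauge slot: mouth centre at (-70, 0, 43) mm in this frame, leading in along +x, 32 wide, 10 high, 50 mm deep
- frame_a (a joint): how far the blue bar is pushed down on its springs (m): 0 at rest, 0.022 bottomed out; about 4 N starts it, then 0.7 N per mm. The bar is 140 long (x) x 40 wide (y) x 30 mm high, centred over its cradle's origin; its flat top is 64 mm above the bench at rest
- key_a1 (a joint): yellow snap-in trim piece 1 of the blue bar (35 mm along the bar, 14 mm wide, a row of three along the top's centre line, number 1 centred -37 mm from the bar's middle along x): 0 = stands 3 mm proud of the bar's top, 0.003 = flush; stays where it is pressed; takes about 4 N to press
- key_a2 (a joint): yellow snap-in trim piece 2 of the blue bar (35 mm along the bar, 14 mm wide, a row of three along the top's centre line, number 2 centred 0 mm from the bar's middle along x): 0 = stands 3 mm proud of the bar's top, 0.003 = flush; stays where it is pressed; takes about 4 N to press
- key_a3 (a joint): yellow snap-in trim piece 3 of the blue bar (35 mm along the bar, 14 mm wide, a row of three along the top's centre line, number 3 centred 37 mm from the bar's middle along x): 0 = stands 3 mm proud of the bar's top, 0.003 = flush; stays where it is pressed; takes about 4 N to press
- flag_a (a joint): red witness slide inside the slot of the blue bar, its red pin sticks out sideways at -y: 0 = its face is 22 mm inside the mouth; grows as the gauge blade pushes it inwards (0.018 with the blade fully in), range to 0.020, stays where it is pushed, takes about 3 N
- cradle_b: heavy steel base plate (160 x 110 x 12 mm, 3.5 kg, stands loose on the bench) of the sprung cradle that holds the orange goggle brow bar; None if absent. Origin on the bench under the bar's middle, x along the bar, lenses at +y. The bar's -x end face (towards the robot) has the gauge slot: mouth centre at (-70, 0, 43) mm in this frame, leading in along +x, 32 wide, 10 high, 50 mm deep
- frame_b (a joint): how far the orange bar is pushed down on its springs (m): 0 at rest, 0.022 bottomed out; about 4 N starts it, then 0.7 N per mm. The bar is 140 long (x) x 40 wide (y) x 30 mm high, centred over its cradle's origin; its flat top is 64 mm above the bench at rest
- key_b1 (a joint): yellow snap-in trim piece 1 of the orange bar (35 mm along the bar, 14 mm wide, a row of three along the top's centre line, number 1 centred -37 mm from the bar's middle along x): 0 = stands 3 mm proud of the bar's top, 0.003 = flush; stays where it is pressed; takes about 4 N to press
- key_b2 (a joint): yellow snap-in trim piece 2 of the orange bar (35 mm along the bar, 14 mm wide, a row of three along the top's centre line, number 2 centred 0 mm from the bar's middle along x): 0 = stands 3 mm proud of the bar's top, 0.003 = flush; stays where it is pressed; takes about 4 N to press
- key_b3 (a joint): yellow snap-in trim piece 3 of the orange bar (35 mm along the bar, 14 mm wide, a row of three along the top's centre line, number 3 centred 37 mm from the bar's middle along x): 0 = stands 3 mm proud of the bar's top, 0.003 = flush; stays where it is pressed; takes about 4 N to press
- flag_b (a joint): red witness slide inside the slot of the orange bar, its red pin sticks out sideways at -y: 0 = its face is 22 mm inside the mouth; grows as the gauge blade pushes it inwards (0.018 with the blade fully in), range to 0.020, stays where it is pushed, takes about 3 N
- cradle_c: heavy steel base plate (160 x 110 x 12 mm, 3.5 kg, stands loose on the bench) of the sprung cradle that holds the black goggle brow bar; None if absent. Origin on the bench under the bar's middle, x along the bar, lenses at +y. The bar's -x end face (towards the robot) has the gauge slot: mouth centre at (-70, 0, 43) mm in this frame, leading in along +x, 32 wide, 10 high, 50 mm deep
- frame_c (a joint): how far the black bar is pushed down on its springs (m): 0 at rest, 0.022 bottomed out; about 4 N starts it, then 0.7 N per mm. The bar is 140 long (x) x 40 wide (y) x 30 mm high, centred over its cradle's origin; its flat top is 64 mm above the bench at rest
- key_c1 (a joint): yellow snap-in trim piece 1 of the black bar (35 mm along the bar, 14 mm wide, a row of three along the top's centre line, number 1 centred -37 mm from the bar's middle along x): 0 = stands 3 mm proud of the bar's top, 0.003 = flush; stays where it is pressed; takes about 4 N to press
- key_c2 (a joint): yellow snap-in trim piece 2 of the black bar (35 mm along the bar, 14 mm wide, a row of three along the top's centre line, number 2 centred 0 mm from the bar's middle along x): 0 = stands 3 mm proud of the bar's top, 0.003 = flush; stays where it is pressed; takes about 4 N to press
- key_c3 (a joint): yellow snap-in trim piece 3 of the black bar (35 mm along the bar, 14 mm wide, a row of three along the top's centre line, number 3 centred 37 mm from the bar's middle along x): 0 = stands 3 mm proud of the bar's top, 0.003 = flush; stays where it is pressed; takes about 4 N to press
- flag_c (a joint): red witness slide inside the slot of the black bar, its red pin sticks out sideways at -y: 0 = its face is 22 mm inside the mouth; grows as the gauge blade pushes it inwards (0.018 with the blade fully in), range to 0.020, stays where it is pushed, takes about 3 N
- press_block: press block: green upright handle (24 thick in x, 44 wide in y, from 12 to 70 mm up) on a white sole, 46 mm long in x with a flat of 28 mm and both ends bevelled upwards, 40 mm wide in y; origin in the centre of the flat underside, z up, x = direction of stroke (either way). Grip the handle across x
- gauge: slot gauge: red handle (50 long in x, 26 wide in y, 40 mm high) with a flat level steel blade sticking 40 mm out of its +x face, 22 mm wide and 4 mm thick, its mid-plane 20 mm above the underside; origin in the centre of the handle's underside. Fully in means the handle's +x face meets the bar's end face
- mat_press: blue cloth mat, 150 (x) x 130 (y) x 3 mm, home of the press block; origin in the centre of its underside
- mat_gauge: black rubber mat, 150 (x) x 130 (y) x 3 mm, home of the gauge; origin in the centre of its underside
- cleaner: bystander: small clear cleaner bottle with green cap, 52 mm across, 130 mm tall; origin at its foot
- glasses_case: bystander: black spectacle case, 60 x 160 x 45 mm; origin in the centre of its underside
Not all that is in view belongs to the job. There is more than one size of the gauge; the one meant has the size given above.

How it is judged:
By the outcome, as a careful person would: the job done as asked, in the order asked, and still so for the second after the job is handed in, with the robot touching nothing.
Of cradle_a, cradle_b, cradle_c only 2 to 3 are there at a start; the rules pass over those that are not, and their reading is None.
At some moment in a run one of press_block, gauge may be knocked a few centimetres aside while the robot is not near it.
It also fails if it takes over 210 s, if anything falls off the work surface, if the arm or the gripper's body presses on something with over 40 N, if the wrist force passes 120 N, or if a joint passes its speed limit or range.

### The arm

A 6-joint arm with a two-finger parallel gripper is mounted at the origin on the work surface. World frame = base frame: x ahead of the robot, y to its left, z up, the work surface at z = 0. Lengths are in m, angles in rad, forces in N, time in s.
With the tool pointing down it reaches from about 0.275 to 0.975 m from the base axis. Payload 8.4 kg.
Tool frame: the origin (TCP) lies on the centre line of the jaws, within the pads' length; the fingertips stand 14 mm ahead of it and the grasp point (between the pads) lies 5 mm behind it; z points along the fingers, y is the line along which they close (so a half turn about z gives the same grasp; the last joint's range is limited). The gripper opens to 92 mm and grips with 3 to 60 N. Pads are 20 mm wide; open, the fingers measure 128 mm over their backs; the gripper's body (75 mm by 189 mm) begins 69 mm behind the grasp point.
Start: joints at [1.214, 0.353, 1.633, -0, 1.155, -0.002], TCP at [0.217, 0.586, 0.229] pointing down, gripper open.
Joint ranges: [-2.63, 2.63], [-0.92, 2.1], [0.06, 2.66], [-1.3, 4.44], [0, 2.69], [-3.02, 3.02]. Speed limits (rad/s): [2.22, 2.22, 2.79, 3.14, 3.14, 3.14].

### API

Orientations are given as a unit quaternion [w, x, y, z].
In Python, from rig import bot gives the robot as it stands.
- The arm moves only by the tool move_arm, never from a script. Its arguments are lists of equal length, an entry for each row: "jaw": the opening, from -1 (shut) to 1 (fully open); "delta_pos": the shift along the tool's x, y, z in units of 30 mm (1.0 is 30 mm), a list of three; "yaw": the turn about the tool's z in units of 0.12 rad (1.0 is 0.12 rad). In form: {"jaw": [jaw, ...], "delta_pos": [[dx, dy, dz], ...], "yaw": [yaw, ...]}. A call has 1 to 5 rows; each row shifts and turns the commanded pose from where the row before left it, along the tool's axes as they then stand; what a row does not reach is not made up. A row lasts 1/8 s, in which the tool goes at most 62.5 mm and 10.7 degrees, less where a joint would pass 70% of its speed; a pose out of reach is approached as far as the arm can. A call with a number of a shift or a turn outside -1 to 1 is refused whole. A call with a gripper value outside its range is refused whole. The fingers move at their own pace and stop on an object; "newtons" is the grip in N (left out, the last holds). Time passes only in rows, so rows that do not move let the fingers close. It gives the time, the measured TCP pose, the force, the opening and the grip force at its end, in the units of the state.
- bot.read_state(): the state, without advancing time (a new reading comes with each control period).
- bot.get_image(name): name is "side" or "top"; returns a dict with "color" (480x640x3 uint8, red, green, blue), "fx", "fy", "cx", "cy" (pixels), "D" ([k1, k2, p1, p2, k3] as OpenCV has them; the pictures are not rectified), "world_from_camera" (4x4, takes a point from camera to world coordinates). Camera axes: x right, y down, z forward; pixel columns grow to the right and rows downward; lengths in m; the calibration is good to about 2 mm. A picture is of the moment at which its call begins. There is no depth.
- bot.sign_off(): hands the job in; it is judged then, once.
The state is a dict: "time": time; "qpos": joint angles; "joint_vel": joint speeds; "joint_torque": joint torques, N m; "ee_pos": TCP position; "orientation": TCP orientation; "wrist_force": force on the tool from outside, world axes, zero at the start; "ft_torque": the same for the moment, N m; "finger_gap": finger opening in m; "gripper_force": force on a finger pad.
Only numpy, scipy, OpenCV 4.12 (cv2) and the standard library are available. Lean on these libraries where they do the work, as an engineer would, in place of code of your own. Each camera call takes 0.05 s, during which the arm holds its last target. There are 200 camera calls.

## Working session

There is one attempt and no reset: what is moved stays moved. The work goes in short steps, Python scripts to look and compute and a tool call to move; the robot and the scene stay as the last step left them, time stands still between calls to the robot, and variables do not carry over. Pictures are saved under pics/ and viewed, at most 16 in all, crops included, and the job is handed in when it is done.

Besides the shell and the picture viewer there is one more tool, called after "Call:" as a command line: name --pt "numbers of a row" for each row, then --argument value for the rest. move_arm: Moves the arm, as the interface text tells. Shifts and turns lie within -1 to 1; 1 stands for 30 mm of shift or 0.12 rad of turn. Its arguments: {"type":"object","properties":{"jaw":{"type":"array","items":{"type":"number"}},"delta_pos":{"type":"array","items":{"type":"array","items":{"type":"number"}}},"yaw":{"type":"array","items":{"type":"number"}},"newtons":{"type":"number"}},"required":["jaw","delta_pos","yaw"]}

```bash
mkdir -p pics; ls
python3 - <<'E'
from rig import bot
import cv2,pickle,numpy as np
for n in("top","side"):
    d=bot.get_image(n);pickle.dump(d,open(n+"0.pkl","wb"));cv2.imwrite(f"pics/{n}0.png",d["color"][...,::-1])
    print(n,d["fx"],d["cx"],d["cy"],d["D"],np.round(d["world_from_camera"],3))
print(bot.read_state())
E
```

```text
pics
top 452.1967668524298 316.7090558099131 240.2635154567184 [0.0006044 0.        0.        0.        0.       ] [[-0.011 -0.997  0.071  0.457]
 [-1.     0.01  -0.011  0.007]
 [ 0.01  -0.071 -0.997  1.181]
 [ 0.     0.     0.     1.   ]]
side 546.4736219628836 318.7940769588432 245.02389408385298 [-0.11238616  0.          0.          0.          0.        ] [[ 0.9   -0.33   0.286  0.18 ]
 [-0.437 -0.674  0.595 -0.731]
 [-0.003 -0.661 -0.751  0.973]
 [ 0.     0.     0.     1.   ]]
{'time': 0.1, 'qpos': array([ 1.21362401e+00,  3.53618954e-01,  1.63404519e+00, -2.21676293e-05,
        1.15518521e+00, -2.45919657e-03]), 'joint_vel': array([-2.32943507e-04, -1.97599839e-03, -2.81866230e-03, -2.37478184e-04,
       -2.46480109e-04, -3.43546459e-05]), 'joint_torque': array([ 3.97148406e-04, -5.94888639e+01, -3.34924757e+01,  6.99176174e-02,
        1.82956568e-02, -5.41039810e-05]), 'ee_pos': array([0.2169704 , 0.58568292, 0.22791996]), 'orientation': array([-1.02405484e-04,  1.76423775e-01,  9.84314105e-01, -6.20032704e-04]), 'wrist_force': array([-0.2540775 , -0.34292124, -0.16521877]), 'ft_torque': array([ 0.0417027 ,  0.00470541, -0.02818768]), 'gripper_force': 0.0, 'finger_gap': 0.09178802526027831}
```

View pics/top0.png

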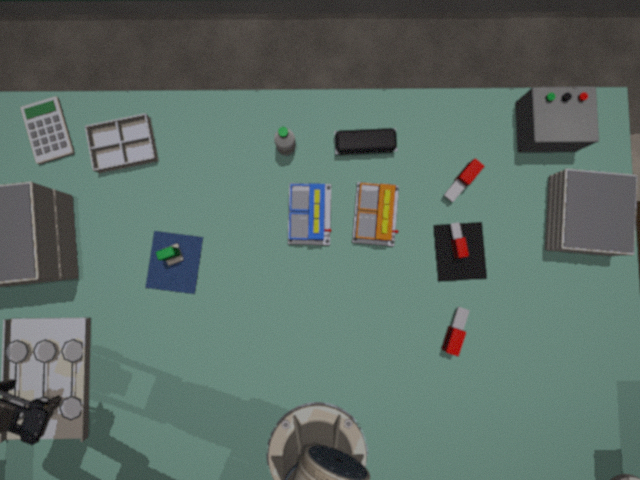

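View pics/side0.png

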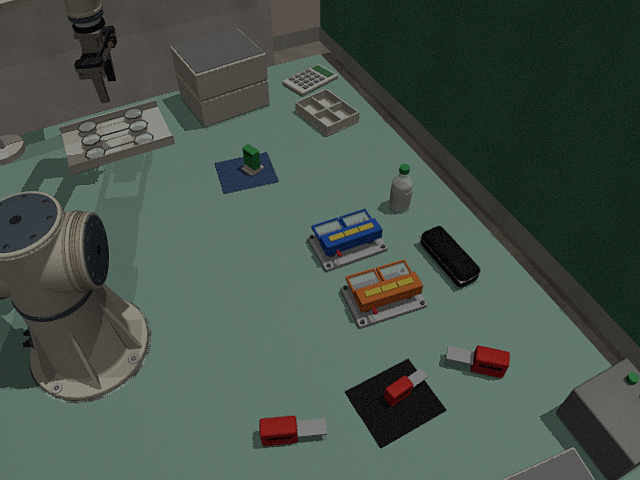

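The top picture shows the blue bar at (310,212), the orange bar at (376,212), the press block at (169,254) on the blue mat, and the bottle and case behind. There are three gauge candidates, at (464,180), (459,240) and (456,331). I'll measure those.

```bash
cat > h.py <<'E'
import cv2,pickle,numpy as np
def K(d): return np.array([[d["fx"],0,d["cx"]],[0,d["fy"],d["cy"]],[0,0,1.]])
def ray(d,px):
    p=cv2.undistortPoints(np.float64(px).reshape(-1,1,2),K(d),np.array(d["D"])).reshape(-1,2)
    T=np.array(d["world_from_camera"]);return T[:3,3],np.c_[p,np.ones(len(p))]@T[:3,:3].T
def plane(d,px,z):
    o,r=ray(d,px);return o+r*((z-o[2])/r[:,2])[:,None]
def cross(d1,p1,d2,p2):
    o,r=ray(d1,p1);q,s=ray(d2,p2);out=[]
    for a,b in zip(r,s):
        t=np.linalg.lstsq(np.c_[a,-b],q-o,rcond=None)[0];out.append((o+a*t[0]+q+b*t[1])/2)
    return np.array(out)
def blobs(m,amin=15):
    n,l,s,c=cv2.connectedComponentsWithStats(m.astype(np.uint8),connectivity=8)
    return [((l==i),c[i],s[i,4]) for i in range(1,n) if s[i,4]>=amin]
def rgb(d): return [d["color"][...,i].astype(int) for i in range(3)]
def hsv(d): return [x.astype(int) for x in cv2.split(cv2.cvtColor(d["color"],cv2.COLOR_RGB2HSV))]
def masks(d):
    h,s,v=hsv(d)
    return dict(red=((h<6)|(h>174))&(s>150)&(v>60),yellow=(h>22)&(h<34)&(s>130)&(v>90),
      green=(h>52)&(h<72)&(s>150)&(v>40),orange=(h>7)&(h<20)&(s>150)&(v>60),blue=(h>105)&(h<125)&(s>150)&(v>110),
      mat=(h>100)&(h<125)&(s>80)&(v<105),white=(s<35)&(v>125),black=(v<32))
def rect(m):
    y,x=np.nonzero(m);return cv2.minAreaRect(np.float32(np.c_[x,y]))
E
python3 - <<'E'
from h import *
np.set_printoptions(precision=4,suppress=True)
D={n:pickle.load(open(n+"0.pkl","rb")) for n in("top","side")}
for n,d in D.items():
    M=masks(d)
    for k in M:
        for m,c,a in blobs(M[k],20):
            if n=="top" and (c[1]<110 or c[1]>370 or c[0]<140 or c[0]>500): continue
            if n=="side" and (c[1]<135 or c[0]<200 or a>9000): continue
            r=rect(m);print(n,k,a,c.round(1),np.round(r[1],1),round(r[2]))
t=D["top"]["color"][150:370,410:500]; s=D["side"]["color"][330:460,240:530]
t=cv2.resize(t,None,fx=2.7,fy=2.7,interpolation=2);s=cv2.resize(s,None,fx=1.9,fy=1.9,interpolation=2)
o=np.zeros((594,800,3),np.uint8);o[:t.shape[0],:t.shape[1]]=t;o[:s.shape[0],245:245+s.shape[1]]=s
u=cv2.resize(D["top"]["color"][225:300,140:210],None,fx=4,fy=4,interpolation=2);o[280:580,260:540]=u
cv2.imwrite("pics/crop1.png",o[...,::-1])
E
```

```text
top red 326 [470.6 171.6] [13.3 25.3] 39
top red 231 [461.6 247.6] [20.2 12. ] 79
top red 348 [454.9 341.6] [13.9 25. ] 18
top yellow 149 [316.2 210.7] [ 3.7 41. ] 2
top yellow 253 [385.5 211.2] [ 6.  43.3] 5
top green 45 [282.6 131.7] [7.6 7.2] 27
top green 167 [166.5 253.1] [ 9.5 21.2] 72
top orange 532 [384.  212.5] [23. 55.] 3
top blue 433 [315.8 211.8] [55. 15.] 90
top mat 2323 [174.7 263.6] [49.1 57.3] 8
top white 21 [291.  132.2] [8.6 2.4] 53
top white 219 [453.7 191. ] [12.4 17.9] 40
top white 249 [327.9 206.6] [45.  6.] 90
top white 332 [368.7 196.1] [15.3 22.1] 6
top white 318 [299.9 196.7] [15.1 21.4] 3
top white 132 [395.4 209.5] [ 3.5 38.2] 4
top white 34 [355.9 203.5] [20.  2.] 90
top white 323 [366.3 224.8] [15.3 22.1] 5
top white 333 [299.3 225.3] [21. 15.] 90
top white 42 [354.  225.7] [ 2.4 20.1] 8
top white 125 [455.9 229.5] [15.5  7.8] 79
top white 65 [326.5 238.5] [12.  7.] 90
top white 246 [461.  317.7] [12. 21.] 17
top black 203 [366.2 150. ] [ 6.3 57. ] 89
top black 39 [467.8 228.9] [ 8.9 13.7] 74
top black 77 [445.9 233. ] [15.5 10.6] 79
top black 48 [471.  2
[... 1268 characters left out ...]
[ 3.6 14.5] 69
side white 137 [394.4 269.4] [10.  26.5] 81
side white 129 [362.2 278.1] [ 5.9 24.5] 74
side white 112 [394.8 312.6] [ 5.3 51.2] 76
side white 53 [461.1 357.7] [11. 23.] 90
side white 47 [415.3 375.7] [ 7.2 14.4] 49
side white 23 [420. 380.] [ 1.3 15.6] 54
side white 132 [313.8 427.3] [14. 23.] 90
side white 40 [300.3 430.5] [11.  6.] 90
side white 29 [563.6 452. ] [ 2.  22.8] 68
side white 45 [515.8 473.8] [ 1.6 29.5] 66
side black 1738 [449.4 255.8] [69.2 28.2] 49
side black 4042 [393.2 404.9] [66.6 78.5] 60
side black 45 [490.7 367.3] [22.7  2.2] 11
side black 22 [570.9 395.5] [4.  9.8] 16
side black 24 [562.  404.5] [ 2.1 17.7] 45
side black 35 [279.1 438.1] [ 1.7 24.1] 84
```

View pics/crop1.png

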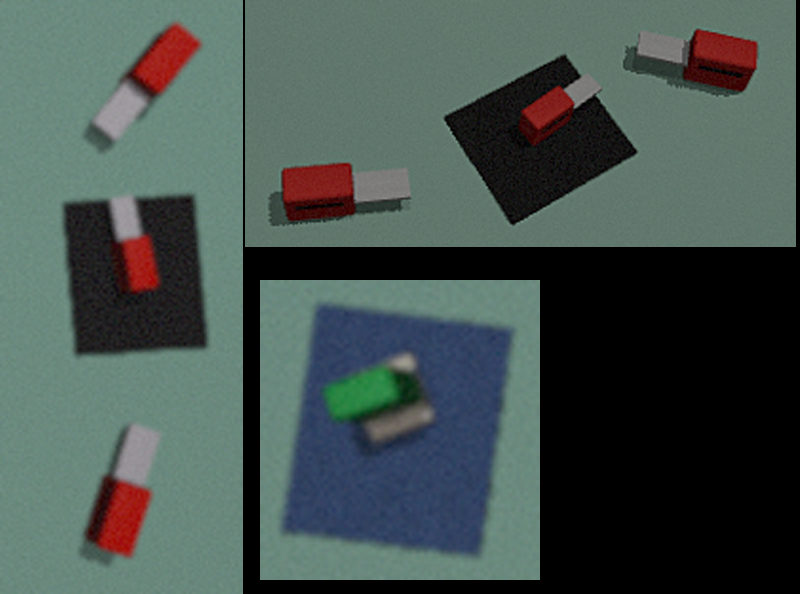

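The three gauge candidates are (464,180), (459,240) and (456,331). Handle footprints are about 33x62 mm for the two outer ones and 27x50 mm for the one on the black mat, whose blade is about 20 mm wide against about 31 mm. So the gauge on the mat at (459,240) is the one meant, and the crop confirms it. Next I'll measure poses.

```bash
cat > meas.py <<'E'
from h import *
np.set_printoptions(precision=4,suppress=True)
def near(m,c,r):
    yy,xx=np.mgrid[:480,:640];return m&((xx-c[0])**2+(yy-c[1])**2<r*r)
def cen(m):
    y,x=np.nonzero(m);return np.array([x.mean(),y.mean()])
def axis(d,m,z):
    y,x=np.nonzero(m);P=plane(d,np.c_[x,y],z)[:,:2];r=cv2.minAreaRect(np.float32(P*1000))
    w,v=np.linalg.eigh(np.cov(P.T));a=v[:,1];a=a if abs(a[0])>0 and a[0]>0 else -a
    return P.mean(0),np.degrees(np.arctan2(a[1],a[0])),np.sqrt(12*w[::-1]),r
def otsu(d,m):
    v=hsv(d)[2].astype(np.uint8);t,_=cv2.threshold(v[m].reshape(-1,1),0,255,cv2.THRESH_OTSU);return m&(v>t),t
E
python3 - <<'E'
from meas import *
T,S=[pickle.load(open(n+"0.pkl","rb")) for n in("top","side")]
MT,MS=masks(T),masks(S)
for d in(T,S):
    h,s,v=hsv(d);r,g,b=rgb(d);M=MT if d is T else MS
    M["yel2"]=(h>20)&(h<40)&(s>70)&(v>80)&(r>b+25)
for nm,ct,cs in(("blue",(317,211),(350,232)),("orange",(386,211),(388,287))):
    mt=near(MT["yel2"],ct,32);ms=near(MS["yel2"],cs,36)
    a=cen(mt);b=cen(ms);print(nm,a,b,"tri",cross(T,a,S,b)); print(axis(T,mt,.067)); print(axis(S,ms,.067))
    mb=near(MT[nm]|mt,ct,40); print(" bartop",axis(T,mb,.064))
# press
g,t=otsu(T,near(MT["green"],(167,253),20));gs,ts=otsu(S,near(MS["green"],(251,156),25))
print("press",t,ts,cen(g),cen(gs),cross(T,cen(g),S,cen(gs)),axis(T,g,.073),axis(S,gs,.073))
g=near(MT["mat"],(175,263),50);print("mat",axis(T,g,.003))
# gauge
r,t=otsu(T,near(MT["red"],(461,247),16));rs,ts=otsu(S,near(MS["red"],(399,388),25))
r=near(MT["red"],(461,247),16)
print("gauge red",t,ts,r.sum(),rs.sum(),cross(T,cen(r),S,cen(rs)),axis(T,r,.043),axis(S,rs,.043))
w=near(MT["white"],(456,229),14);ws=near(MS["white"],(417,377),14)
print("blade",cross(T,cen(w),S,cen(ws)),axis(T,w,.025),axis(S,ws,.025))
k=near(hsv(T)[2]<60,(460,251),40);print("mat2",axis(T,k,.003))
E
```

```text
blue [316.2261 211.4221] [350.5576 231.6083] tri [[ 0.6094 -0.0049  0.063 ]]
(array([ 0.609 , -0.0049]), np.float64(-2.0253286934259953), array([0.1075, 0.0116]), ((610.1951904296875, -4.926386833190918), (11.756562232971191, 105.25279235839844), 87.67303466796875))
(array([ 0.6076, -0.0081]), np.float64(-1.7364858746368028), array([0.1099, 0.0144]), ((608.5271606445312, -7.807313919067383), (14.663684844970703, 108.24732971191406), 87.91256713867188))
 bartop (array([ 0.6087, -0.0037]), np.float64(-2.276353461315077), array([0.1399, 0.0408]), ((610.8143310546875, 17.077983856201172), (79.1628189086914, 139.10910034179688), 86.5961685180664))
orange [385.6332 210.7785] [388.2517 286.5476] tri [[ 0.608  -0.1774  0.0632]]
(array([ 0.609 , -0.1775]), np.float64(-5.6704519088704695), array([0.1121, 0.0162]), ((608.6759643554688, -177.2283477783203), (17.01744270324707, 111.24003601074219), 83.77165985107422))
(array([ 0.6049, -0.1793]), np.float64(-5.681034355370125), array([0.1105, 0.0153]), ((605.9963989257812, -179.4439239501953), (15.166189193725586, 108.50569152832031), 84.190261840
[... 1167 characters left out ...]
]), ((516.2991333007812, -374.2244567871094), (46.86437225341797, 24.39879608154297), 9.632939338684082))
blade [[ 0.5642 -0.3654  0.0223]] (array([ 0.5643, -0.3647]), np.float64(10.175780539469379), array([0.0402, 0.0208]), ((564.2711181640625, -364.67108154296875), (39.85771560668945, 20.369539260864258), 9.475607872009277)) (array([ 0.5627, -0.3663]), np.float64(1.7314346207676488), array([0.0334, 0.0228]), ((563.7982177734375, -365.84375), (32.89802169799805, 19.61321258544922), 9.422256469726562))
mat2 (array([ 0.5036, -0.3789]), np.float64(2.708172537033861), array([0.147 , 0.1356]), ((508.6849365234375, -378.9134521484375), (145.9636993408203, 126.04438781738281), 3.1197023391723633))
```

```bash
cat > plan.py <<'E'
import sys,numpy as np
from rig import bot
def heading():
    s=bot.read_state();w,x,y,z=s["orientation"]
    ty=np.array([2*(x*y-w*z),1-2*(x*x+z*z)]);return s,np.degrees(np.arctan2(ty[1],ty[0]))
def go(tgt,head,n=None):
    s,h=heading();p=s["ee_pos"];d=np.array(tgt)-p;dh=(head-h+180)%360-180
    yt=-np.radians(dh)/.12
    if n is None: n=int(np.ceil(max(abs(yt),np.abs(np.linalg.norm(d[:2])/.03),abs(d[2])/.03)))
    n=max(n,1);print("pos",p.round(4),"head",round(h,2),"F",s["wrist_force"].round(1),"gap",round(s["finger_gap"],4),"t",s["time"],"n",n)
    for i in range(n):
        a=np.radians(h+dh*i/n);ty=np.array([np.cos(a),np.sin(a),0]);tx=np.cross(ty,[0,0,-1])
        e=d/n/.03;print([round(e@tx,3),round(e@ty,3),round(-e[2],3)],"yaw",round(yt/n,3))
if __name__=="__main__":
    a=[float(v) for v in sys.argv[1:]];go(a[:3],a[3],int(a[4]) if len(a)>4 else None)
E
python3 plan.py .5097 .366 .14 18.5 15
```

```text
pos [0.217  0.5857 0.2279] head 69.68 F [-0.3 -0.3 -0.2] gap 0.0918 t 0.1 n 15
[np.float64(-0.78), np.float64(-0.232), np.float64(0.195)] yaw 0.496
[np.float64(-0.792), np.float64(-0.185), np.float64(0.195)] yaw 0.496
[np.float64(-0.802), np.float64(-0.138), np.float64(0.195)] yaw 0.496
[np.float64(-0.808), np.float64(-0.09), np.float64(0.195)] yaw 0.496
[np.float64(-0.812), np.float64(-0.041), np.float64(0.195)] yaw 0.496
[np.float64(-0.813), np.float64(0.007), np.float64(0.195)] yaw 0.496
[np.float64(-0.811), np.float64(0.055), np.float64(0.195)] yaw 0.496
[np.float64(-0.807), np.float64(0.104), np.float64(0.195)] yaw 0.496
[np.float64(-0.799), np.float64(0.151), np.float64(0.195)] yaw 0.496
[np.float64(-0.789), np.float64(0.199), np.float64(0.195)] yaw 0.496
[np.float64(-0.775), np.float64(0.245), np.float64(0.195)] yaw 0.496
[np.float64(-0.759), np.float64(0.291), np.float64(0.195)] yaw 0.496
[np.float64(-0.741), np.float64(0.336), np.float64(0.195)] yaw 0.496
[np.float64(-0.72), np.float64(0.379), np.float64(0.195)] yaw 0.496
[np.float64(-0.696), np.float64(0.421), np.float64(0.195)] yaw 0.496
```

Call:
move_arm --jaw '[1,1,1,1,1]' --pt "-0.78 -0.23 0.2" --pt "-0.79 -0.18 0.2" --pt "-0.8 -0.14 0.2" --pt "-0.81 -0.09 0.2" --pt "-0.81 -0.04 0.2" --yaw '[0.5,0.5,0.5,0.5,0.5]' --newtons 35

```text
time: 0.72
ee_pos: [0.315, 0.5122, 0.1981]
orientation: [-0.0, 0.323, 0.947, -0.0]
wrist_force: [-0.4, -0.4, 0.0]
finger_gap: 0.0918
gripper_force: 0.0
```

Call:
move_arm --jaw '[1,1,1,1,1]' --pt "-0.81 0.01 0.2" --pt "-0.81 0.06 0.2" --pt "-0.81 0.1 0.2" --pt "-0.8 0.15 0.2" --pt "-0.79 0.2 0.2" --yaw '[0.5,0.5,0.5,0.5,0.5]'

```text
time: 1.35
ee_pos: [0.4124, 0.4388, 0.168]
orientation: [-0.0, 0.46, 0.888, -0.0]
wrist_force: [-0.0, 1.0, 0.3]
finger_gap: 0.0917
gripper_force: 0.0
```

Call:
move_arm --jaw '[1,1,1,1,1]' --pt "-0.78 0.25 0.2" --pt "-0.76 0.29 0.2" --pt "-0.74 0.34 0.2" --pt "-0.72 0.38 0.2" --pt "-0.7 0.42 0.2" --yaw '[0.5,0.5,0.5,0.5,0.5]'

```text
time: 1.98
ee_pos: [0.5099, 0.3649, 0.138]
orientation: [-0.0, 0.588, 0.809, -0.0]
wrist_force: [0.7, -0.1, 0.2]
finger_gap: 0.0921
gripper_force: 0.0
```

```bash
python3 plan.py .5095 .366 .048 18.5 4
python3 - <<'E'
from rig import bot
from meas import *
S=bot.get_image("side");M=masks(S)
gs=near(M["green"],(251,156),40);print(cen(gs),gs.sum())
cv2.imwrite("pics/s1.png",cv2.resize(S["color"][60:240,150:390],None,fx=3,fy=3)[...,::-1])
E
```

```text
pos [0.5099 0.3649 0.138 ] head 17.99 F [ 0.7 -0.1  0.2] gap 0.0921 t 1.975 n 4
[np.float64(0.01), np.float64(-0.0), np.float64(0.75)] yaw -0.018
[np.float64(0.01), np.float64(-0.0), np.float64(0.75)] yaw -0.018
[np.float64(0.01), np.float64(-0.0), np.float64(0.75)] yaw -0.018
[np.float64(0.01), np.float64(0.0), np.float64(0.75)] yaw -0.018
[251.4639 156.4175] 194
```

Call:
move_arm --jaw '[1,1,1,1,1]' --pt "0.01 0 0.77" --pt "0.01 0 0.77" --pt "0.01 0 0.77" --pt "0.01 0 0.76" --pt "0 0 0" --yaw '[-0.02,-0.02,-0.02,-0.02,0]'

```text
time: 2.65
ee_pos: [0.5076, 0.366, 0.0447]
orientation: [-0.001, 0.583, 0.813, -0.002]
wrist_force: [0.3, 0.1, -0.2]
finger_gap: 0.0917
gripper_force: 0.0
```

Call:
move_arm --jaw '[-1,-1,-1,-1,-1]' --pt "0 0 0" --pt "0 0 0" --pt "0 0 0" --pt "0 0 0" --pt "0 0 0" --yaw '[0,0,0,0,0]' --newtons 35

```text
time: 3.28
ee_pos: [0.5091, 0.3667, 0.0467]
orientation: [0.0, 0.583, 0.812, 0.0]
wrist_force: [0.5, 1.1, 0.0]
finger_gap: 0.044
gripper_force: 0.0
```

Call:
move_arm --jaw '[-1,-1,-1,-1,-1]' --pt "0 0 0" --pt "0 0 0" --pt "0 0 0" --pt "0 0 0" --pt "0 0 0" --yaw '[0,0,0,0,0]'

```text
time: 3.9
ee_pos: [0.5093, 0.3668, 0.0465]
orientation: [0.0, 0.583, 0.812, 0.0]
wrist_force: [2.0, -0.4, -0.5]
finger_gap: 0.024
gripper_force: 35.0
```

Call:
move_arm --jaw '[-1,-1,-1,-1,-1]' --pt "0 0 -0.5" --pt "0 0 -0.8" --pt "0 0 -0.9" --pt "0 0 -0.9" --pt "0 0 0" --yaw '[0,0,0,0,0]'

```text
time: 4.53
ee_pos: [0.5101, 0.3675, 0.142]
orientation: [0.001, 0.583, 0.812, 0.002]
wrist_force: [-0.4, 0.9, -3.7]
finger_gap: 0.0235
gripper_force: 35.0
```

```bash
python3 plan.py .549 -.003 .14 -2 15
python3 - <<'E'
from rig import bot
from meas import *
o=[]
for n in("side","top"):
    S=bot.get_image(n);pickle.dump(S,open(n+"1.pkl","wb"))
    c=S["color"][50:230,170:370] if n=="side" else S["color"][170:350,100:300]
    o.append(cv2.resize(c,(400,360)))
cv2.imwrite("pics/s1.png",np.hstack(o)[...,::-1])
E
```

```text
pos [0.5101 0.3675 0.142 ] head 18.66 F [-0.4  0.9 -3.7] gap 0.0235 t 4.525 n 15
[np.float64(-0.808), np.float64(-0.182), np.float64(0.004)] yaw 0.2
[np.float64(-0.812), np.float64(-0.162), np.float64(0.004)] yaw 0.2
[np.float64(-0.815), np.float64(-0.143), np.float64(0.004)] yaw 0.2
[np.float64(-0.819), np.float64(-0.123), np.float64(0.004)] yaw 0.2
[np.float64(-0.821), np.float64(-0.103), np.float64(0.004)] yaw 0.2
[np.float64(-0.824), np.float64(-0.083), np.float64(0.004)] yaw 0.2
[np.float64(-0.825), np.float64(-0.064), np.float64(0.004)] yaw 0.2
[np.float64(-0.827), np.float64(-0.044), np.float64(0.004)] yaw 0.2
[np.float64(-0.827), np.float64(-0.024), np.float64(0.004)] yaw 0.2
[np.float64(-0.828), np.float64(-0.004), np.float64(0.004)] yaw 0.2
[np.float64(-0.828), np.float64(0.016), np.float64(0.004)] yaw 0.2
[np.float64(-0.827), np.float64(0.036), np.float64(0.004)] yaw 0.2
[np.float64(-0.826), np.float64(0.056), np.float64(0.004)] yaw 0.2
[np.float64(-0.824), np.float64(0.076), np.float64(0.004)] yaw 0.2
[np.float64(-0.822), np.float64(0.095), np.float64(0.004)] yaw 0.2
```

View pics/s1.png

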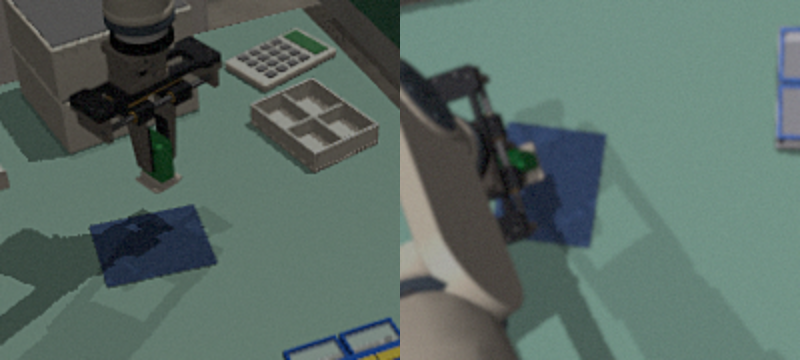

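The picture shows the block held upright and clear of the mat (white sole at crop pixel (158,180)). Now to the blue bar.

Call:
move_arm --jaw '[-1,-1,-1,-1,-1]' --pt "-0.81 -0.18 0" --pt "-0.81 -0.16 0" --pt "-0.82 -0.14 0" --pt "-0.82 -0.12 0" --pt "-0.82 -0.1 0" --yaw '[0.2,0.2,0.2,0.2,0.2]'

```text
time: 5.25
ee_pos: [0.522, 0.2405, 0.1388]
orientation: [-0.0, 0.632, 0.775, -0.001]
wrist_force: [0.9, -0.5, -3.0]
finger_gap: 0.0235
gripper_force: 35.0
```

Call:
move_arm --jaw '[-1,-1,-1,-1,-1]' --pt "-0.82 -0.08 0" --pt "-0.83 -0.06 0" --pt "-0.83 -0.04 0" --pt "-0.83 -0.02 0" --pt "-0.83 0 0" --yaw '[0.2,0.2,0.2,0.2,0.2]'

```text
time: 5.88
ee_pos: [0.5353, 0.1171, 0.1389]
orientation: [-0.0, 0.677, 0.736, -0.001]
wrist_force: [-0.2, -0.2, -3.3]
finger_gap: 0.024
gripper_force: 35.0
```

Call:
move_arm --jaw '[-1,-1,-1,-1,-1]' --pt "-0.83 0.02 0" --pt "-0.83 0.04 0" --pt "-0.82 0.06 0" --pt "-0.82 0.08 0" --pt "-0.82 0.1 0" --yaw '[0.2,0.2,0.2,0.2,0.2]'

```text
time: 6.5
ee_pos: [0.5486, -0.006, 0.1389]
orientation: [-0.0, 0.72, 0.694, -0.001]
wrist_force: [-0.3, 0.1, -2.3]
finger_gap: 0.0238
gripper_force: 35.0
```

Call:
move_arm --jaw '[-1,-1]' --pt "0 0 0" --pt "0 0 0" --yaw '[0,0]'

```text
time: 6.75
ee_pos: [0.549, -0.0042, 0.1391]
orientation: [-0.0, 0.72, 0.694, -0.0]
wrist_force: [-0.1, -0.3, -3.6]
finger_gap: 0.0239
gripper_force: 35.0
```

```bash
python3 plan.py .549 -.003 .117 -2 1;python3 - <<'E'
from rig import bot
from meas import *
o=[]
for n in("side","top"):
    S=bot.get_image(n);pickle.dump(S,open(n+"2.pkl","wb"))
    c=S["color"][150:330,270:470] if n=="side" else S["color"][140:320,250:450]
    o.append(cv2.resize(c,(400,360)))
cv2.imwrite("pics/s2.png",np.hstack(o)[...,::-1])
E
```

```text
pos [ 0.549  -0.0042  0.1391] head -2.04 F [-0.1 -0.3 -3.6] gap 0.0239 t 6.75 n 1
[np.float64(0.04), np.float64(-0.001), np.float64(0.738)] yaw -0.006
```

View pics/s2.png

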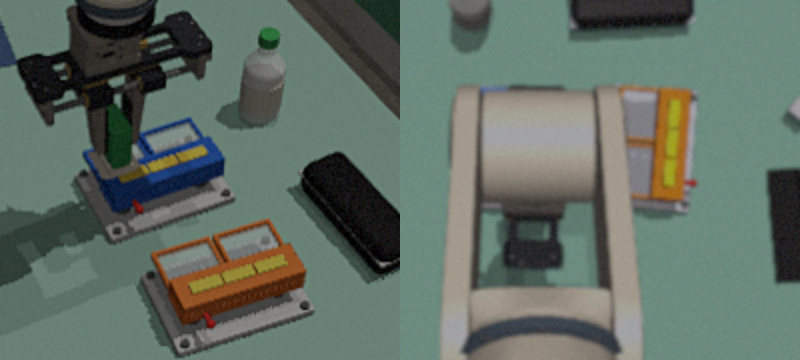

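Left: the sole hangs over the near end of the blue bar (crop (118,165)), clear of it. Next I set it down gently at this end.

Call:
move_arm --jaw '[-1,-1,-1,-1,-1]' --pt "0.03 0 0.4" --pt "0 0 0.35" --pt "0 0 0.17" --pt "0 0 0.17" --pt "0 0 0" --yaw '[0,0,0,0,0]'

```text
time: 7.48
ee_pos: [0.5494, -0.0027, 0.1066]
orientation: [-0.0, 0.719, 0.695, -0.0]
wrist_force: [-3.1, 0.8, 2.7]
finger_gap: 0.0239
gripper_force: 35.0
```

Call:
move_arm --jaw '[-1,-1,-1]' --pt "0 0 0.1" --pt "0 0 0.1" --pt "0 0 0" --yaw '[0,0,0]'

```text
time: 7.85
ee_pos: [0.5498, -0.0028, 0.101]
orientation: [0.0, 0.719, 0.695, 0.0]
wrist_force: [-2.9, 1.0, 5.3]
finger_gap: 0.0235
gripper_force: 35.0
```

Call:
move_arm --jaw '[-1,-1,-1]' --pt "0 0 0.08" --pt "0 0 0.07" --pt "0 0 0" --yaw '[0,0,0]'

```text
time: 8.22
ee_pos: [0.5499, -0.0028, 0.0967]
orientation: [0.0, 0.719, 0.695, 0.0]
wrist_force: [-4.5, 0.3, 9.0]
finger_gap: 0.0239
gripper_force: 35.0
```

Call:
move_arm --jaw '[-1,-1,-1,-1,-1]' --pt "0 0.1 0" --pt "0 0.15 0" --pt "0 0.2 0" --pt "0 0.2 0" --pt "0 0.2 0" --yaw '[0,0,0,0,0]'

```text
time: 8.85
ee_pos: [0.5744, -0.0039, 0.0965]
orientation: [-0.001, 0.719, 0.695, -0.001]
wrist_force: [-9.0, 1.8, 8.0]
finger_gap: 0.0239
gripper_force: 35.0
```

```bash
python3 plan.py .669 -.0071 .0965 -2 5|head -2
```

```text
pos [ 0.5744 -0.0039  0.0965] head -1.97 F [-9.   1.8  8. ] gap 0.0239 t 8.85 n 5
[np.float64(0.0), np.float64(0.631), np.float64(0.0)] yaw 0.001
```

Call:
move_arm --jaw '[-1,-1,-1,-1,-1]' --pt "0 0.2 0" --pt "0 0.2 0" --pt "0 0.2 0" --pt "0 0.2 0" --pt "0 0.2 0" --yaw '[0,0,0,0,0]'

```text
time: 9.48
ee_pos: [0.6046, -0.0049, 0.0966]
orientation: [-0.0, 0.719, 0.695, -0.001]
wrist_force: [-6.2, -0.2, 8.8]
finger_gap: 0.0239
gripper_force: 35.0
```

Call:
move_arm --jaw '[-1,-1,-1,-1,-1]' --pt "0 0.2 0" --pt "0 0.2 0" --pt "0 0.2 0" --pt "0 0.2 0" --pt "0 0.2 0" --yaw '[0,0,0,0,0]'

```text
time: 10.1
ee_pos: [0.6346, -0.0059, 0.0967]
orientation: [-0.0, 0.719, 0.695, -0.001]
wrist_force: [-7.0, 0.3, 8.8]
finger_gap: 0.0237
gripper_force: 35.0
```

Call:
move_arm --jaw '[-1,-1,-1,-1,-1]' --pt "0 0.2 0" --pt "0 0.2 0" --pt "0 0.2 0" --pt "0 0.2 0" --pt "0 0.15 0" --yaw '[0,0,0,0,0]'

```text
time: 10.72
ee_pos: [0.6632, -0.0068, 0.0967]
orientation: [-0.0, 0.719, 0.695, -0.0]
wrist_force: [-6.1, 0.5, 8.7]
finger_gap: 0.0237
gripper_force: 35.0
```

Call:
move_arm --jaw '[-1,-1]' --pt "0 0.15 0" --pt "0 0 0" --yaw '[0,0]'

```text
time: 10.98
ee_pos: [0.6683, -0.007, 0.0969]
orientation: [0.0, 0.719, 0.695, -0.0]
wrist_force: [-5.1, 1.0, 8.3]
finger_gap: 0.0238
gripper_force: 35.0
```

```bash
python3 plan.py .669 -.0071 .0965 -2 1;python3 - <<'E'
from rig import bot
from meas import *
S=bot.get_image("side")
cv2.imwrite("pics/s3.png",cv2.resize(S["color"][150:330,270:470],(660,594))[...,::-1])
E
```

```text
pos [ 0.6683 -0.007   0.0969] head -1.97 F [-5.1  1.   8.3] gap 0.0238 t 10.975 n 1
[np.float64(-0.002), np.float64(0.024), np.float64(0.013)] yaw 0.004
```

View pics/s3.png

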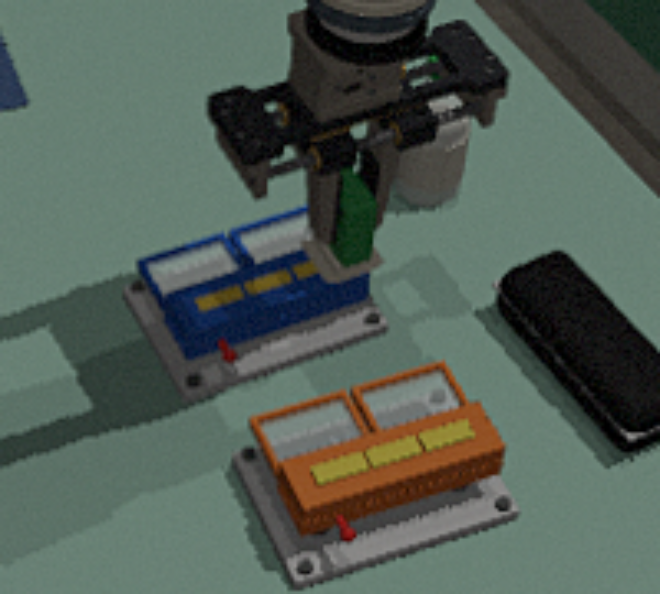

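The blue bar is done: the sole is at its far end (crop (345,258)) and the uncovered trim looks flush. I'll lift and move over to the far end of the orange bar.

Call:
move_arm --jaw '[-1,-1,-1,-1,-1]' --pt "0 0 -0.3" --pt "0 0 -0.6" --pt "0 0 -0.6" --pt "0 0 0" --pt "0 0 0" --yaw '[0,0,0,0,0]'

```text
time: 11.65
ee_pos: [0.668, -0.0069, 0.1411]
orientation: [-0.0, 0.719, 0.695, -0.0]
wrist_force: [-0.4, -0.6, -2.1]
finger_gap: 0.0242
gripper_force: 35.0
```

```bash
python3 plan.py .6677 -.1835 .14 -5.7 8
```

```text
pos [ 0.668  -0.0069  0.1411] head -1.97 F [-0.4 -0.6 -2.1] gap 0.0242 t 11.65 n 8
[np.float64(-0.735), np.float64(0.024), np.float64(0.005)] yaw 0.068
[np.float64(-0.735), np.float64(0.03), np.float64(0.005)] yaw 0.068
[np.float64(-0.735), np.float64(0.036), np.float64(0.005)] yaw 0.068
[np.float64(-0.735), np.float64(0.042), np.float64(0.005)] yaw 0.068
[np.float64(-0.734), np.float64(0.048), np.float64(0.005)] yaw 0.068
[np.float64(-0.734), np.float64(0.054), np.float64(0.005)] yaw 0.068
[np.float64(-0.733), np.float64(0.06), np.float64(0.005)] yaw 0.068
[np.float64(-0.733), np.float64(0.066), np.float64(0.005)] yaw 0.068
```

Call:
move_arm --jaw '[-1,-1,-1,-1,-1]' --pt "-0.74 0.02 0" --pt "-0.74 0.03 0" --pt "-0.73 0.04 0" --pt "-0.74 0.04 0" --pt "-0.73 0.05 0" --yaw '[0.07,0.07,0.07,0.07,0.07]'

```text
time: 12.28
ee_pos: [0.6678, -0.1193, 0.1413]
orientation: [-0.0, 0.734, 0.679, -0.0]
wrist_force: [0.2, 0.0, -2.9]
finger_gap: 0.0235
gripper_force: 35.0
```

Call:
move_arm --jaw '[-1,-1,-1,-1,-1]' --pt "-0.73 0.05 0" --pt "-0.73 0.06 0" --pt "-0.73 0.07 0" --pt "0 0 0" --pt "0 0 0" --yaw '[0.07,0.06,0.06,0,0]'

```text
time: 12.9
ee_pos: [0.6676, -0.1833, 0.1412]
orientation: [-0.0, 0.741, 0.671, 0.0]
wrist_force: [-0.0, 0.5, -3.1]
finger_gap: 0.0242
gripper_force: 35.0
```

```bash
python3 plan.py .6677 -.1835 .1065 -5.7 1;python3 - <<'E'
from rig import bot
from meas import *
T=bot.get_image("top");S=bot.get_image("side");pickle.dump(S,open("s4.pkl","wb"))
h,s,v=hsv(S);r,g,b=rgb(S);m=(h>20)&(h<40)&(s>70)&(v>80)&(r>b+25)
for c in((340,235),(388,287)):
    k=near(m,c,34);print(c,cen(k),axis(S,k,.064 if c[0]==340 else .067))
E
```

```text
pos [ 0.6676 -0.1833  0.1412] head -5.7 F [-0.   0.5 -3.1] gap 0.0242 t 12.9 n 1
[np.float64(-0.006), np.float64(0.003), np.float64(1.156)] yaw -0.0
(340, 235) [350.3503 232.0382] (array([ 0.608 , -0.0067]), np.float64(-2.0035496940757636), array([0.1101, 0.0112]), ((608.8637084960938, -6.28271484375), (11.058194160461426, 106.50592041015625), 87.92442321777344))
(388, 287) [386.8884 287.1518] (array([ 0.6015, -0.1794]), np.float64(-5.7481557274186965), array([0.1094, 0.0146]), ((605.6348266601562, -179.46597290039062), (15.041595458984375, 107.63642120361328), 84.16512298583984))
```

Call:
move_arm --jaw '[-1,-1,-1,-1,-1]' --pt "0 0 0.5" --pt "0 0 0.4" --pt "0 0 0.15" --pt "0 0 0.1" --pt "0 0 0.1" --yaw '[0,0,0,0,0]'

```text
time: 13.62
ee_pos: [0.6676, -0.1833, 0.1041]
orientation: [-0.0, 0.741, 0.671, -0.0]
wrist_force: [-4.9, 1.4, 3.2]
finger_gap: 0.0236
gripper_force: 35.0
```

Call:
move_arm --jaw '[-1,-1,-1,-1]' --pt "0 0 0.08" --pt "0 0 0.08" --pt "0 0 0.07" --pt "0 0 0" --yaw '[0,0,0,0]'

```text
time: 14.12
ee_pos: [0.6677, -0.1833, 0.0976]
orientation: [-0.0, 0.741, 0.671, 0.0]
wrist_force: [-4.6, 1.7, 8.0]
finger_gap: 0.0238
gripper_force: 35.0
```

Call:
move_arm --jaw '[-1,-1,-1,-1,-1]' --pt "0 -0.1 0.03" --pt "0 -0.15 0" --pt "0 -0.2 0" --pt "0 -0.2 0" --pt "0 -0.2 0" --yaw '[0,0,0,0,0]'

```text
time: 14.75
ee_pos: [0.6468, -0.1821, 0.0987]
orientation: [0.004, 0.741, 0.671, 0.003]
wrist_force: [6.0, -0.5, 7.5]
finger_gap: 0.0238
gripper_force: 35.0
```

Call:
move_arm --jaw '[-1,-1,-1,-1,-1]' --pt "0 -0.2 0" --pt "0 -0.2 0" --pt "0 -0.2 0" --pt "0 -0.2 0" --pt "0 -0.2 0" --yaw '[0,0,0,0,0]'

```text
time: 15.38
ee_pos: [0.6171, -0.1791, 0.0987]
orientation: [0.004, 0.741, 0.671, 0.003]
wrist_force: [4.7, -1.3, 7.4]
finger_gap: 0.0238
gripper_force: 35.0
```

```bash
python3 plan.py .549 -.1716 .0965 -5.7 1
```

```text
pos [ 0.6171 -0.1791  0.0987] head -5.68 F [ 4.7 -1.3  7.4] gap 0.0238 t 15.375 n 1
[np.float64(0.025), np.float64(-2.282), np.float64(0.072)] yaw 0.003
```

Call:
move_arm --jaw '[-1,-1,-1,-1,-1]' --pt "0 -0.2 0.02" --pt "0 -0.2 0.02" --pt "0 -0.2 0" --pt "0 -0.2 0" --pt "0 -0.2 0" --yaw '[0,0,0,0,0]'

```text
time: 16.0
ee_pos: [0.5876, -0.1763, 0.0976]
orientation: [0.005, 0.741, 0.671, 0.003]
wrist_force: [6.3, -0.2, 8.1]
finger_gap: 0.0236
gripper_force: 35.0
```

Call:
move_arm --jaw '[-1,-1,-1,-1,-1]' --pt "0 -0.2 0" --pt "0 -0.2 0" --pt "0 -0.2 0" --pt "0 -0.2 0" --pt "0 -0.2 0" --yaw '[0,0,0,0,0]'

```text
time: 16.62
ee_pos: [0.5578, -0.1734, 0.0975]
orientation: [0.005, 0.741, 0.671, 0.003]
wrist_force: [6.2, -0.4, 8.0]
finger_gap: 0.0242
gripper_force: 35.0
```

Call:
move_arm --jaw '[-1,-1,-1]' --pt "0 -0.15 0" --pt "0 -0.1 0" --pt "0 0 0" --yaw '[0,0,0]'

```text
time: 17.0
ee_pos: [0.5499, -0.1726, 0.0973]
orientation: [0.004, 0.741, 0.671, 0.003]
wrist_force: [5.5, -1.3, 7.8]
finger_gap: 0.0239
gripper_force: 35.0
```

```bash
python3 plan.py .549 -.1716 .0965 -5.7 1;python3 - <<'E'
from rig import bot
from meas import *
S=bot.get_image("side")
cv2.imwrite("pics/s5.png",cv2.resize(S["color"][180:340,290:450],(600,600))[...,::-1])
E
```

```text
pos [ 0.5499 -0.1726  0.0973] head -5.68 F [ 5.5 -1.3  7.8] gap 0.0239 t 17.0 n 1
[np.float64(0.03), np.float64(-0.032), np.float64(0.027)] yaw 0.002
```

View pics/s5.png

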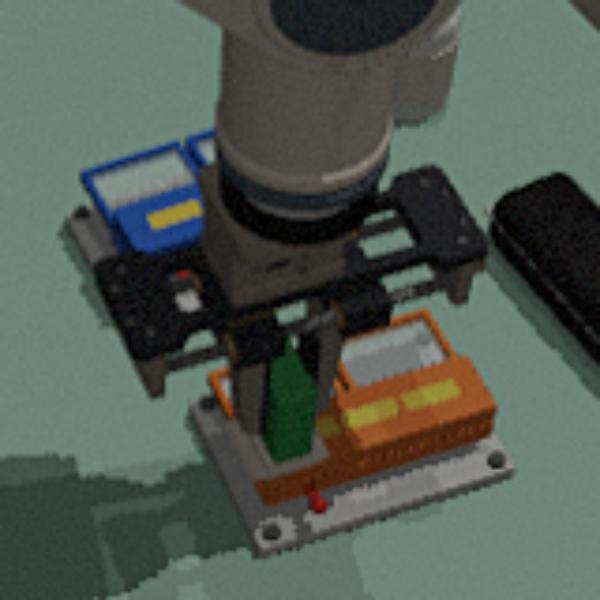

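Call:
move_arm --jaw '[-1,-1,-1,-1,-1]' --pt "0 0 -0.3" --pt "0 0 -0.7" --pt "0 0 -0.7" --pt "0 0 0" --pt "0 0 0" --yaw '[0,0,0,0,0]'

```text
time: 17.68
ee_pos: [0.5448, -0.1711, 0.1449]
orientation: [-0.0, 0.741, 0.671, -0.0]
wrist_force: [-1.2, -0.6, -3.3]
finger_gap: 0.0235
gripper_force: 35.0
```

```bash
python3 plan.py .489 .365 .14 8 20
```

```text
pos [ 0.5448 -0.1711  0.1449] head -5.68 F [-1.2 -0.6 -3.3] gap 0.0235 t 17.675 n 20
[np.float64(0.88), np.float64(-0.181), np.float64(0.008)] yaw -0.1
[np.float64(0.882), np.float64(-0.171), np.float64(0.008)] yaw -0.1
[np.float64(0.884), np.float64(-0.16), np.float64(0.008)] yaw -0.1
[np.float64(0.886), np.float64(-0.149), np.float64(0.008)] yaw -0.1
[np.float64(0.888), np.float64(-0.139), np.float64(0.008)] yaw -0.1
[np.float64(0.889), np.float64(-0.128), np.float64(0.008)] yaw -0.1
[np.float64(0.891), np.float64(-0.118), np.float64(0.008)] yaw -0.1
[np.float64(0.892), np.float64(-0.107), np.float64(0.008)] yaw -0.1
[np.float64(0.893), np.float64(-0.096), np.float64(0.008)] yaw -0.1
[np.float64(0.894), np.float64(-0.086), np.float64(0.008)] yaw -0.1
[np.float64(0.895), np.float64(-0.075), np.float64(0.008)] yaw -0.1
[np.float64(0.896), np.float64(-0.064), np.float64(0.008)] yaw -0.1
[np.float64(0.897), np.float64(-0.054), np.float64(0.008)] yaw -0.1
[np.float64(0.897), np.float64(-0.043), np.float64(0.008)] yaw -0.1
[np.float64(0.898), np.float64(-0.032), np.float64(0.008)] yaw -0.1
[np.float64(0.898), np.float64(-0.021), np.float64(0.008)] yaw -0.1
[np.float64(0.898), np.float64(-0.011), np.float64(0.008)] yaw -0.1
[np.float64(0.898), np.float64(-0.0), np.float64(0.008)] yaw -0.1
[np.float64(0.898), np.float64(0.011), np.float64(0.008)] yaw -0.1
[np.float64(0.898), np.float64(0.021), np.float64(0.008)] yaw -0.1
```

Call:
move_arm --jaw '[-1,-1,-1,-1,-1]' --pt "0.88 -0.18 0" --pt "0.88 -0.17 0" --pt "0.88 -0.16 0" --pt "0.89 -0.15 0" --pt "0.89 -0.14 0" --yaw '[-0.1,-0.1,-0.1,-0.1,-0.1]'

```text
time: 18.3
ee_pos: [0.5305, -0.0363, 0.1446]
orientation: [-0.001, 0.721, 0.693, -0.001]
wrist_force: [-0.3, 0.4, -3.8]
finger_gap: 0.0241
gripper_force: 35.0
```

Call:
move_arm --jaw '[-1,-1,-1,-1,-1]' --pt "0.89 -0.13 0" --pt "0.89 -0.12 0" --pt "0.89 -0.11 0" --pt "0.89 -0.1 0" --pt "0.89 -0.09 0" --yaw '[-0.1,-0.1,-0.1,-0.1,-0.1]'

```text
time: 18.92
ee_pos: [0.5161, 0.0973, 0.1446]
orientation: [-0.0, 0.7, 0.715, -0.001]
wrist_force: [-0.1, -0.3, -3.6]
finger_gap: 0.024
gripper_force: 35.0
```

Call:
move_arm --jaw '[-1,-1,-1,-1,-1]' --pt "0.9 -0.08 0" --pt "0.9 -0.06 0" --pt "0.9 -0.05 0" --pt "0.9 -0.04 0" --pt "0.9 -0.03 0" --yaw '[-0.1,-0.1,-0.1,-0.1,-0.1]'

```text
time: 19.55
ee_pos: [0.5023, 0.2317, 0.1445]
orientation: [-0.0, 0.678, 0.735, -0.001]
wrist_force: [-0.7, 0.0, -2.8]
finger_gap: 0.0239
gripper_force: 35.0
```

Call:
move_arm --jaw '[-1,-1,-1,-1,-1]' --pt "0.9 -0.02 0" --pt "0.9 -0.01 0" --pt "0.9 0 0" --pt "0.9 0.01 0" --pt "0.9 0.02 0" --yaw '[-0.1,-0.1,-0.1,-0.1,-0.1]'

```text
time: 20.18
ee_pos: [0.4882, 0.3658, 0.1443]
orientation: [-0.0, 0.655, 0.755, -0.001]
wrist_force: [0.2, 0.1, -2.5]
finger_gap: 0.0238
gripper_force: 35.0
```

```bash
python3 plan.py .489 .365 .047 8 4
python3 - <<'E'
from rig import bot
from meas import *
S=bot.get_image("side");T=bot.get_image("top")
S0,T0=[pickle.load(open(n,"rb")) for n in("side0.pkl","top0.pkl")]
for n,d in(("S0",S0),("S",S),("T0",T0),("T",T)):
    h,s,v=hsv(d);r,g,b=rgb(d);m=(h>20)&(h<40)&(s>70)&(v>80)&(r>b+25)
    for c in((350,232),(388,287)) if n[0]=="S" else ((317,211),(386,211)):
        k=near(m,c,34);print(n,cen(k),k.sum(),axis(d,k,.064)[:3])
cr=lambda d:cv2.resize(d["color"][205:315,305:430],None,fx=3.1,fy=5,interpolation=2)
cv2.imwrite("pics/s6.png",np.hstack([cr(S0),cr(S)])[...,::-1])
E
```

```text
pos [0.4882 0.3658 0.1443] head 8.09 F [ 0.2  0.1 -2.5] gap 0.0238 t 20.175 n 4
[np.float64(-0.008), np.float64(0.006), np.float64(0.81)] yaw 0.003
[np.float64(-0.008), np.float64(0.006), np.float64(0.81)] yaw 0.003
[np.float64(-0.008), np.float64(0.006), np.float64(0.81)] yaw 0.003
[np.float64(-0.008), np.float64(0.006), np.float64(0.81)] yaw 0.003
S0 [350.5576 231.6083] 217 (array([ 0.609 , -0.0057]), np.float64(-1.7364858746367942), array([0.1103, 0.0144]))
S0 [388.2517 286.5476] 294 (array([ 0.6063, -0.1775]), np.float64(-5.6810343553701195), array([0.1109, 0.0153]))
S [350.641  231.9615] 156 (array([ 0.6087, -0.0068]), np.float64(-2.166676118660972), array([0.1104, 0.0112]))
S [388.5    286.8829] 222 (array([ 0.6063, -0.1785]), np.float64(-5.785147224955647), array([0.1097, 0.0121]))
T0 [316.2261 211.4221] 199 (array([ 0.6094, -0.005 ]), np.float64(-2.025328693425993), array([0.1078, 0.0117]))
T0 [385.6332 210.7785] 289 (array([ 0.6094, -0.178 ]), np.float64(-5.670451908870465), array([0.1124, 0.0162]))
T [316.169  210.6901] 142 (array([ 0.6113, -0.0048]), np.float64(-2.324443033573444), array([0.11  , 0.0097]))
T [385.4762 211.0794] 252 (array([ 0.6086, -0.1776]), np.float64(-5.410672234824372), array([0.109 , 0.0145]))
```

View pics/s6.png

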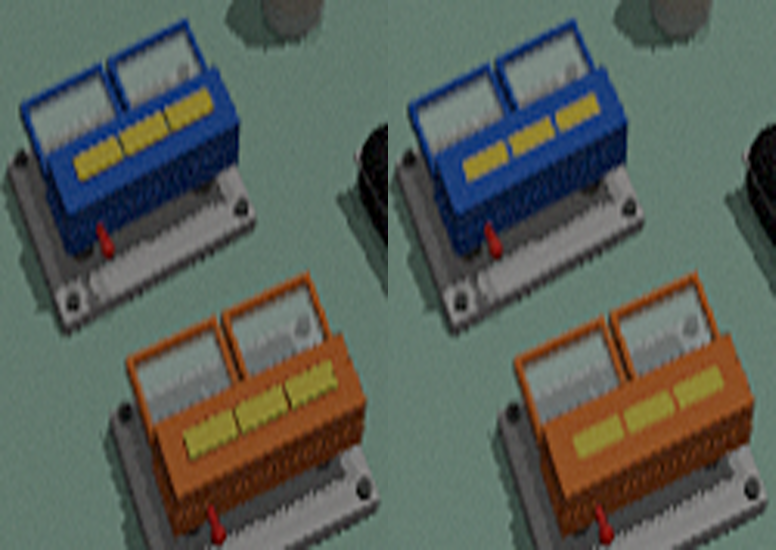

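Before (left) and after (right) show that the dark sides of all six trim pieces are gone, so they are flush, and the cradles have not moved. I'll set the block down on the mat.

Call:
move_arm --jaw '[-1,-1,-1,-1,-1]' --pt "0 0 0.9" --pt "0 0 0.9" --pt "0 0 0.8" --pt "0 0 0.4" --pt "0 0 0.15" --yaw '[0,0,0,0,0]'

```text
time: 20.9
ee_pos: [0.4886, 0.3647, 0.0504]
orientation: [-0.0, 0.656, 0.755, -0.001]
wrist_force: [-0.4, 0.0, -3.4]
finger_gap: 0.0234
gripper_force: 35.0
```

Call:
move_arm --jaw '[-1,-1]' --pt "0 0 0.07" --pt "0 0 0.03" --yaw '[0,0]'

```text
time: 21.15
ee_pos: [0.4894, 0.3657, 0.0489]
orientation: [0.0, 0.656, 0.755, 0.001]
wrist_force: [0.6, -0.1, -3.3]
finger_gap: 0.024
gripper_force: 35.0
```

Call:
move_arm --jaw '[-1,-1,-1]' --pt "0 0 0.05" --pt "0 0 0.03" --pt "0 0 0" --yaw '[0,0,0]'

```text
time: 21.52
ee_pos: [0.4892, 0.3656, 0.0465]
orientation: [0.0, 0.656, 0.755, 0.0]
wrist_force: [-2.0, -0.9, 3.6]
finger_gap: 0.0238
gripper_force: 35.0
```

Contact made. I'll release and rise.

Call:
move_arm --jaw '[0,0,0.6,1,1]' --pt "0 0 0" --pt "0 0 0" --pt "0 0 0" --pt "0 0 0" --pt "0 0 0" --yaw '[0,0,0,0,0]'

```text
time: 22.15
ee_pos: [0.489, 0.3654, 0.0458]
orientation: [0.0, 0.656, 0.755, -0.0]
wrist_force: [0.4, -0.2, 0.1]
finger_gap: 0.0718
gripper_force: 0.0
```

Call:
move_arm --jaw '[1,1,1,1,1]' --pt "0 0 -0.5" --pt "0 0 -1" --pt "0 0 -1" --pt "0 0 -1" --pt "0 0 -1" --yaw '[0,0,0,0,0]'

```text
time: 22.78
ee_pos: [0.489, 0.3655, 0.1831]
orientation: [0.0, 0.656, 0.755, 0.001]
wrist_force: [0.9, 0.3, -0.4]
finger_gap: 0.0917
gripper_force: 0.0
```

```bash
python3 - <<'E'
from rig import bot
from meas import *
S,T=bot.get_image("side"),bot.get_image("top")
pickle.dump(S,open("side3.pkl","wb"));pickle.dump(T,open("top3.pkl","wb"))
MS,MT=masks(S),masks(T)
for m,c,a in blobs(MS["green"]): print("S green",a,c,plane(S,[c],.045))
for n,d,M in(("T",T,MT),("S",S,MS)):
    for m,c,a in blobs(M["red"],100): print(n,a,c,axis(d,m,.043)[:3])
cv2.imwrite("pics/s7.png",np.hstack([cv2.resize(S["color"][60:240,150:350],(400,360)),cv2.resize(T["color"][170:350,390:590],(400,360))])[...,::-1])
E
python3 plan.py .5166 -.373 .15 99 30 | head -3
```

```text
S green 163 [244.8896 159.092 ] [[0.4905 0.3623 0.045 ]]
S green 56 [404.4821 168.0893] [[0.8496 0.146  0.045 ]]
S green 37 [633.2703 378.1081] [[ 0.9307 -0.5716  0.045 ]]
T 326 [470.5337 171.592 ] (array([ 0.7111, -0.4014]), np.float64(-41.83629501145153), array([0.0658, 0.0325]))
T 235 [461.5745 247.7447] (array([ 0.5162, -0.3717]), np.float64(5.870796476702286), array([0.0495, 0.0305]))
T 351 [454.9174 341.4672] (array([ 0.2826, -0.3471]), np.float64(-20.04066283279088), array([0.0621, 0.0345]))
S 689 [491.1176 359.5835] (array([ 0.7055, -0.4066]), np.float64(-12.471398010573422), array([0.0654, 0.0572]))
S 414 [399.2053 388.314 ] (array([ 0.5139, -0.3781]), np.float64(23.23404865091825), array([0.0529, 0.0333]))
S 817 [278.1481 428.8152] (array([ 0.2809, -0.3515]), np.float64(-22.993971910640614), array([0.0646, 0.0485]))
pos [0.4908 0.3667 0.1853] head 8.07 F [ 0.4 -0.1  0.3] gap 0.0922 t 22.875 n 30
[np.float64(-0.818), np.float64(-0.087), np.float64(0.039)] yaw -0.441
[np.float64(-0.812), np.float64(-0.13), np.float64(0.039)] yaw -0.441
```

View pics/s7.png

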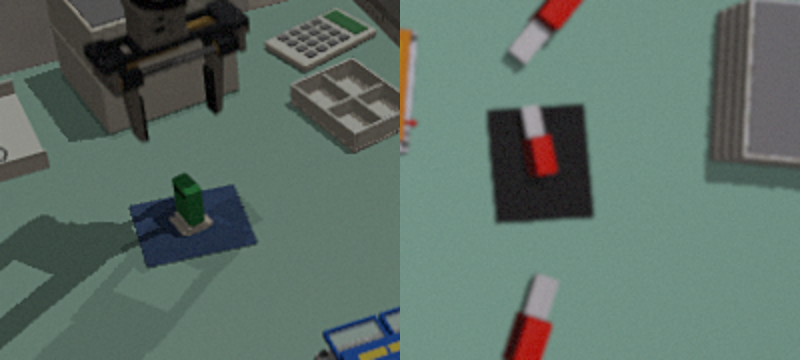

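The block stands upright on the blue mat (left, (190,205)), and the gauge is still on the black mat (right, (540,140)). I'll go to the gauge, with the grip across its width (tool y heading −81°).

```bash
python3 plan.py .518 -.3725 .12 -81 30 | sed 's/np.float64//g'
```

```text
pos [0.4908 0.3667 0.1853] head 8.07 F [ 0.4 -0.1  0.3] gap 0.0922 t 22.875 n 30
[(-0.818), (-0.085), (0.073)] yaw 0.432
[(-0.821), (-0.043), (0.073)] yaw 0.432
[(-0.822), (-0.0), (0.073)] yaw 0.432
[(-0.821), (0.042), (0.073)] yaw 0.432
[(-0.818), (0.085), (0.073)] yaw 0.432
[(-0.812), (0.127), (0.073)] yaw 0.432
[(-0.804), (0.169), (0.073)] yaw 0.432
[(-0.795), (0.21), (0.073)] yaw 0.432
[(-0.783), (0.251), (0.073)] yaw 0.432
[(-0.769), (0.291), (0.073)] yaw 0.432
[(-0.752), (0.331), (0.073)] yaw 0.432
[(-0.734), (0.369), (0.073)] yaw 0.432
[(-0.714), (0.407), (0.073)] yaw 0.432
[(-0.692), (0.443), (0.073)] yaw 0.432
[(-0.668), (0.479), (0.073)] yaw 0.432
[(-0.643), (0.513), (0.073)] yaw 0.432
[(-0.615), (0.545), (0.073)] yaw 0.432
[(-0.586), (0.576), (0.073)] yaw 0.432
[(-0.555), (0.606), (0.073)] yaw 0.432
[(-0.523), (0.634), (0.073)] yaw 0.432
[(-0.49), (0.66), (0.073)] yaw 0.432
[(-0.455), (0.685), (0.073)] yaw 0.432
[(-0.419), (0.707), (0.073)] yaw 0.432
[(-0.382), (0.728), (0.073)] yaw 0.432
[(-0.343), (0.747), (0.073)] yaw 0.432
[(-0.304), (0.764), (0.073)] yaw 0.432
[(-0.264), (0.778), (0.073)] yaw 0.432
[(-0.224), (0.791), (0.073)] yaw 0.432
[(-0.182), (0.801), (0.073)] yaw 0.432
[(-0.141), (0.81), (0.073)] yaw 0.432
```

Call:
move_arm --jaw '[1,1,1,1,1]' --pt "-0.82 -0.09 0.07" --pt "-0.82 -0.04 0.07" --pt "-0.82 0 0.07" --pt "-0.82 0.04 0.07" --pt "-0.82 0.08 0.07" --yaw '[0.43,0.43,0.43,0.43,0.43]'

```text
time: 23.5
ee_pos: [0.4929, 0.2398, 0.1697]
orientation: [-0.0, 0.749, 0.663, -0.001]
wrist_force: [-0.1, -0.3, 1.2]
finger_gap: 0.0921
gripper_force: 0.0
```

Call:
move_arm --jaw '[1,1,1,1,1]' --pt "-0.81 0.13 0.07" --pt "-0.8 0.17 0.07" --pt "-0.8 0.21 0.07" --pt "-0.78 0.25 0.07" --pt "-0.77 0.29 0.07" --yaw '[0.43,0.43,0.43,0.43,0.43]'

```text
time: 24.12
ee_pos: [0.4973, 0.1168, 0.1592]
orientation: [-0.0, 0.828, 0.561, -0.001]
wrist_force: [-0.7, 0.2, -0.2]
finger_gap: 0.0919
gripper_force: 0.0
```

Call:
move_arm --jaw '[1,1,1,1,1]' --pt "-0.75 0.33 0.07" --pt "-0.73 0.37 0.07" --pt "-0.71 0.41 0.07" --pt "-0.69 0.44 0.07" --pt "-0.67 0.48 0.07" --yaw '[0.43,0.43,0.43,0.43,0.43]'

```text
time: 24.75
ee_pos: [0.502, -0.0059, 0.1488]
orientation: [-0.0, 0.893, 0.45, -0.0]
wrist_force: [-0.4, -0.8, -0.6]
finger_gap: 0.092
gripper_force: 0.0
```

Call:
move_arm --jaw '[1,1,1,1,1]' --pt "-0.64 0.51 0.07" --pt "-0.62 0.54 0.07" --pt "-0.59 0.58 0.07" --pt "-0.56 0.61 0.07" --pt "-0.52 0.63 0.07" --yaw '[0.43,0.43,0.43,0.43,0.43]'

```text
time: 25.38
ee_pos: [0.5065, -0.1289, 0.1382]
orientation: [-0.0, 0.944, 0.331, -0.0]
wrist_force: [-0.3, 1.2, -0.9]
finger_gap: 0.0914
gripper_force: 0.0
```

Call:
move_arm --jaw '[1,1,1,1,1]' --pt "-0.49 0.66 0.07" --pt "-0.46 0.68 0.07" --pt "-0.42 0.71 0.07" --pt "-0.38 0.73 0.07" --pt "-0.34 0.75 0.07" --yaw '[0.43,0.43,0.43,0.43,0.43]'

```text
time: 26.0
ee_pos: [0.5114, -0.2521, 0.1277]
orientation: [-0.0, 0.978, 0.207, -0.0]
wrist_force: [0.3, 0.1, -0.2]
finger_gap: 0.0918
gripper_force: 0.0
```

Call:
move_arm --jaw '[1,1,1,1,1]' --pt "-0.3 0.76 0.07" --pt "-0.26 0.78 0.07" --pt "-0.22 0.79 0.07" --pt "-0.18 0.8 0.07" --pt "-0.14 0.81 0.07" --yaw '[0.43,0.43,0.43,0.43,0.43]'

```text
time: 26.62
ee_pos: [0.5188, -0.375, 0.1177]
orientation: [0.0, 0.997, 0.08, 0.0]
wrist_force: [0.0, 0.8, 0.2]
finger_gap: 0.0918
gripper_force: 0.0
```

Call:
move_arm --jaw '[1,1]' --pt "0 0 0" --pt "0 0 0" --yaw '[0,0]'

```text
time: 26.88
ee_pos: [0.5185, -0.3731, 0.1176]
orientation: [-0.0, 0.997, 0.082, -0.0]
wrist_force: [0.0, -0.1, -0.8]
finger_gap: 0.0921
gripper_force: 0.0
```

```bash
python3 plan.py .518 -.3725 .022 -81 5 | sed 's/np.float64//g'
python3 - <<'E'
from rig import bot
from meas import *
S=bot.get_image("side");M=masks(S)
S0=pickle.load(open("side3.pkl","rb"))
cr=lambda d:cv2.resize(d["color"][300:470,310:510],(400,340))
cv2.imwrite("pics/s8.png",np.hstack([cr(S0),cr(S)])[...,::-1])
for m,c,a in blobs(M["green"],40): print("S green",a,c)
for m,c,a in blobs(M["red"],100): print("S red",a,c)
E
```

```text
pos [ 0.5185 -0.3731  0.1176] head -80.63 F [ 0.  -0.1 -0.8] gap 0.0921 t 26.875 n 5
[(-0.002), (-0.005), (0.638)] yaw 0.011
[(-0.002), (-0.005), (0.638)] yaw 0.011
[(-0.002), (-0.005), (0.638)] yaw 0.011
[(-0.002), (-0.005), (0.638)] yaw 0.011
[(-0.002), (-0.005), (0.638)] yaw 0.011
S green 106 [244.4717 163.9717]
S red 796 [490.8668 360.8505]
S red 439 [399.1617 388.8542]
S red 908 [278.076  429.7731]
```

View pics/s8.png

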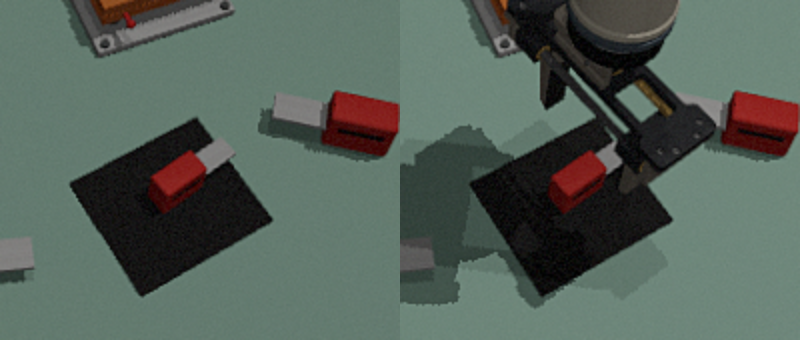

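The gauge has not moved and lies between the fingers. I'll grasp it.

Call:
move_arm --jaw '[1,1,1,1,1]' --pt "0 0 0.8" --pt "0 0 0.8" --pt "0 0 0.8" --pt "0 0 0.5" --pt "0 0 0.28" --yaw '[0.05,0,0,0,0]'

```text
time: 27.55
ee_pos: [0.5187, -0.3729, 0.0219]
orientation: [-0.0, 0.997, 0.079, -0.0]
wrist_force: [0.8, 0.4, 0.3]
finger_gap: 0.0918
gripper_force: 0.0
```

Call:
move_arm --jaw '[-1,-1,-1,-1,-1]' --pt "0 0 0" --pt "0 0 0" --pt "0 0 0" --pt "0 0 0" --pt "0 0 0" --yaw '[0,0,0,0,0]' --newtons 35

```text
time: 28.18
ee_pos: [0.5187, -0.3735, 0.0227]
orientation: [0.0, 0.997, 0.079, 0.0]
wrist_force: [0.1, -0.4, 0.2]
finger_gap: 0.0438
gripper_force: 0.0
```

Call:
move_arm --jaw '[-1,-1,-1,-1,-1]' --pt "0 0 0" --pt "0 0 0" --pt "0 0 0" --pt "0 0 0" --pt "0 0 0" --yaw '[0,0,0,0,0]'

```text
time: 28.8
ee_pos: [0.5186, -0.3733, 0.0225]
orientation: [-0.0, 0.997, 0.079, -0.0]
wrist_force: [-0.6, 1.4, 1.4]
finger_gap: 0.0256
gripper_force: 35.0
```

```bash
python3 plan.py .518 -.3725 .022 -81 1|head -1
python3 - <<'E'
from rig import bot
from meas import *
S,T=bot.get_image("side"),bot.get_image("top")
M=masks(S)
for m,c,a in blobs(M["green"],40): print("S green",a,c)
cv2.imwrite("pics/s9.png",np.hstack([cv2.resize(S["color"][120:220,190:310],(400,333)),cv2.resize(T["color"][220:320,130:250],(400,333))])[...,::-1])
E
```

```text
pos [ 0.5186 -0.3733  0.0225] head -80.97 F [-0.6  1.4  1.4] gap 0.0256 t 28.8 n 1
S green 62 [404.0968 168.4032]
```

View pics/s9.png

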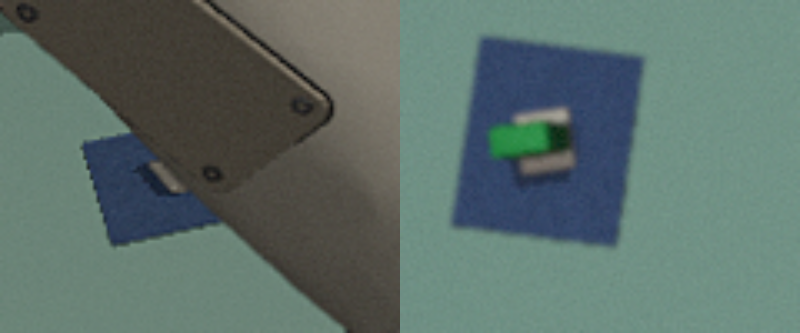

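The block stands well on the mat; the arm only hid it from the side camera. The gauge is gripped (gap 25.6 mm). I'll lift it and go to the orange bar's slot.

Call:
move_arm --jaw '[-1,-1,-1,-1,-1]' --pt "0 0 -0.4" --pt "0 0 -0.7" --pt "0 0 -0.7" --pt "0 0 0" --pt "0 0 0" --yaw '[0,0,0,0,0]'

```text
time: 29.52
ee_pos: [0.5186, -0.3733, 0.0767]
orientation: [0.0, 0.997, 0.079, 0.0]
wrist_force: [-0.1, -0.9, -1.4]
finger_gap: 0.026
gripper_force: 35.0
```

```bash
python3 plan.py .4587 -.1628 .0765 -95.7 10| sed 's/np.float64//g'
```

```text
pos [ 0.5186 -0.3733  0.0767] head -80.97 F [-0.1 -0.9 -1.4] gap 0.026 t 29.525 n 10
[(-0.087), (-0.724), (0.001)] yaw 0.214
[(-0.106), (-0.722), (0.001)] yaw 0.214
[(-0.124), (-0.719), (0.001)] yaw 0.214
[(-0.143), (-0.716), (0.001)] yaw 0.214
[(-0.161), (-0.712), (0.001)] yaw 0.214
[(-0.179), (-0.707), (0.001)] yaw 0.214
[(-0.197), (-0.702), (0.001)] yaw 0.214
[(-0.215), (-0.697), (0.001)] yaw 0.214
[(-0.233), (-0.691), (0.001)] yaw 0.214
[(-0.251), (-0.685), (0.001)] yaw 0.214
```

Call:
move_arm --jaw '[-1,-1,-1,-1,-1]' --pt "-0.09 -0.72 0" --pt "-0.11 -0.72 0" --pt "-0.12 -0.72 0" --pt "-0.14 -0.72 0" --pt "-0.16 -0.71 0" --yaw '[0.21,0.21,0.22,0.21,0.22]'

```text
time: 30.15
ee_pos: [0.4879, -0.2673, 0.0757]
orientation: [-0.0, 1.0, 0.014, -0.001]
wrist_force: [0.1, -0.3, -1.5]
finger_gap: 0.0262
gripper_force: 35.0
```

Call:
move_arm --jaw '[-1,-1,-1,-1,-1]' --pt "-0.18 -0.71 0" --pt "-0.2 -0.7 0" --pt "-0.22 -0.7 0" --pt "-0.23 -0.69 0" --pt "-0.25 -0.68 0" --yaw '[0.21,0.21,0.22,0.21,0.22]'

```text
time: 30.78
ee_pos: [0.4577, -0.1622, 0.0759]
orientation: [-0.0, 0.999, -0.05, -0.001]
wrist_force: [0.7, -0.2, -1.9]
finger_gap: 0.0258
gripper_force: 35.0
```

Call:
move_arm --jaw '[-1,-1,-1]' --pt "0 0 0.5" --pt "0 0 0.6" --pt "0 0 0" --yaw '[0,0,0]'

```text
time: 31.15
ee_pos: [0.4574, -0.1631, 0.0417]
orientation: [-0.0, 0.999, -0.049, -0.002]
wrist_force: [0.7, -0.6, -1.7]
finger_gap: 0.026
gripper_force: 35.0
```

```bash
python3 plan.py .4587 -.1628 .0425 -95.7 1| sed 's/np.float64//g'
python3 - <<'E'
from rig import bot
from meas import *
S,T=bot.get_image("side"),bot.get_image("top")
pickle.dump(S,open("s10.pkl","wb"));pickle.dump(T,open("t10.pkl","wb"))
cv2.imwrite("pics/s10.png",np.hstack([cv2.resize(S["color"][240:360,280:430],(450,360)),cv2.resize(T["color"][180:300,325:440],(345,360))])[...,::-1])
E
```

```text
pos [ 0.4574 -0.1631  0.0417] head -95.66 F [ 0.7 -0.6 -1.7] gap 0.026 t 31.15 n 1
[(0.042), (-0.014), (-0.027)] yaw 0.006
```

View pics/s10.png

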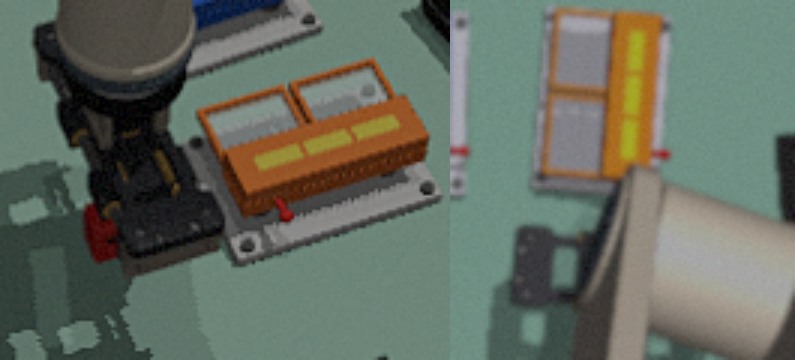

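The view from the side shows gauge and gripper in front of the orange bar's near end (crop (150,235)). The blade itself is hidden, so I'll push in slowly and watch the forces.

Call:
move_arm --jaw '[-1,-1,-1,-1,-1]' --pt "0.15 0 -0.03" --pt "0.15 -0.01 0" --pt "0.15 0 0" --pt "0.15 0 0" --pt "0.1 0 0" --yaw '[0,0,0,0,0]'

```text
time: 31.88
ee_pos: [0.4799, -0.1649, 0.0444]
orientation: [0.0, 0.999, -0.05, 0.0]
wrist_force: [0.5, 0.1, -0.8]
finger_gap: 0.0257
gripper_force: 35.0
```

Call:
move_arm --jaw '[-1,-1,-1]' --pt "0.15 0 0" --pt "0.15 0 0" --pt "0 0 0" --yaw '[0,0,0]'

```text
time: 32.25
ee_pos: [0.4888, -0.1658, 0.0444]
orientation: [0.0, 0.999, -0.05, 0.0]
wrist_force: [0.1, 0.2, -1.7]
finger_gap: 0.026
gripper_force: 35.0
```

No contact force with the tip about 15 mm past the face, so the blade is in the slot. I'll go on.

Call:
move_arm --jaw '[-1,-1,-1,-1,-1]' --pt "0.1 0 0.03" --pt "0.1 0 0.03" --pt "0.1 0 0" --pt "0.1 0 0" --pt "0.1 0 0" --yaw '[0,0,0,0,0]'

```text
time: 32.88
ee_pos: [0.5029, -0.1671, 0.0424]
orientation: [-0.0, 0.999, -0.05, -0.001]
wrist_force: [-3.8, -0.1, -0.2]
finger_gap: 0.0259
gripper_force: 35.0
```

Call:
move_arm --jaw '[-1,-1,-1]' --pt "0.1 0 0" --pt "0.1 0 0" --pt "0 0 0" --yaw '[0,0,0]'

```text
time: 33.25
ee_pos: [0.5096, -0.1678, 0.0425]
orientation: [0.0, 0.999, -0.05, 0.0]
wrist_force: [-2.6, 0.6, -3.5]
finger_gap: 0.0259
gripper_force: 35.0
```

Call:
move_arm --jaw '[-1,-1,-1]' --pt "0.07 0 0" --pt "0.05 0 0" --pt "0 0 0" --yaw '[0,0,0]'

```text
time: 33.62
ee_pos: [0.5131, -0.1682, 0.0426]
orientation: [0.0, 0.999, -0.05, 0.0]
wrist_force: [-1.9, -0.3, -2.5]
finger_gap: 0.0256
gripper_force: 35.0
```

Call:
move_arm --jaw '[-1,-1,-1]' --pt "0.04 0 0" --pt "0.03 0 0" --pt "0 0 0" --yaw '[0,0,0]'

```text
time: 34.0
ee_pos: [0.5139, -0.1682, 0.0425]
orientation: [-0.0, 0.999, -0.05, -0.001]
wrist_force: [-6.8, 0.0, 1.0]
finger_gap: 0.0258
gripper_force: 35.0
```

Call:
move_arm --jaw '[-1,-1,-1]' --pt "0.05 0 0" --pt "0.03 0 0" --pt "0 0 0" --yaw '[0,0,0]'

```text
time: 34.38
ee_pos: [0.5139, -0.1682, 0.0419]
orientation: [-0.0, 0.999, -0.049, -0.003]
wrist_force: [-13.5, -1.5, 3.5]
finger_gap: 0.0257
gripper_force: 35.0
```

Run:
```python
from rig import bot
from meas import *
S=bot.get_image("side");S0=pickle.load(open("s10.pkl","rb"))
cr=lambda d:cv2.resize(d["color"][265:345,310:430],(398,265))
cv2.imwrite("pics/s11.png",np.hstack([cr(S0),cr(S)])[...,::-1])
for d in(S0,S):
    k=near(masks(d)["red"],(374,309),12);print(cen(k),k.sum())
```

```text
[374.2414 309.8621] 29
[383.375 309.75 ] 8
```

View pics/s11.png

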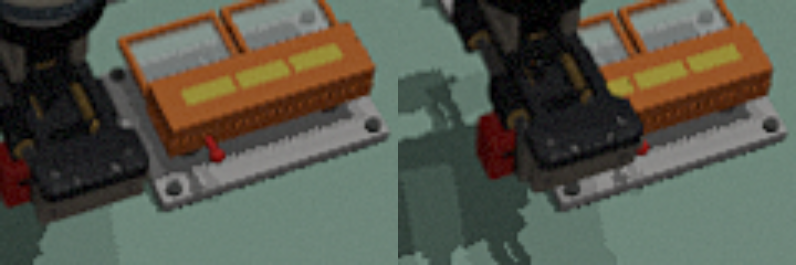

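The handle is seated: position stopped at x=0.5139 while the force rose to 13 N, and the red pin has moved inwards (crop (645,148)). I'll withdraw and go to the blue slot.

Call:
move_arm --jaw '[-1,-1,-1,-1,-1]' --pt "-0.15 0 0" --pt "-0.4 0 0" --pt "-0.6 0 0" --pt "-0.7 0 0" --pt "-0.7 0 0" --yaw '[0,0,0,0,0]'

```text
time: 35.05
ee_pos: [0.4409, -0.1611, 0.0429]
orientation: [0.0, 0.999, -0.05, 0.001]
wrist_force: [-0.6, -0.6, -2.6]
finger_gap: 0.0257
gripper_force: 35.0
```

```bash
python3 - <<'E'
import numpy as np
a=np.radians(-2.1);u=np.array([np.cos(a),np.sin(a)]);m=np.array([.6095,-.0052])-.07*u
print("mouth",m,"pre",m-.078*u,"full",m-.0245*u)
E
python3 plan.py .4616 .0002 .0425 -92.1 6| sed 's/np.float64//g'
```

```text
mouth [ 0.53954701 -0.00263494] pre [4.61599398e-01 2.23268889e-04] full [ 0.51506347 -0.00173717]
pos [ 0.4409 -0.1611  0.0429] head -95.68 F [-0.6 -0.6 -2.6] gap 0.0257 t 35.05 n 6
[(0.026), (-0.903), (0.002)] yaw -0.087
[(0.035), (-0.903), (0.002)] yaw -0.087
[(0.044), (-0.902), (0.002)] yaw -0.087
[(0.054), (-0.902), (0.002)] yaw -0.087
[(0.063), (-0.901), (0.002)] yaw -0.087
[(0.073), (-0.9), (0.002)] yaw -0.087
```

Call:
move_arm --jaw '[-1,-1,-1,-1,-1]' --pt "0.03 -0.9 0" --pt "0.03 -0.9 0" --pt "0.04 -0.9 0" --pt "0.05 -0.9 0" --pt "0.06 -0.9 0" --yaw '[-0.09,-0.09,-0.09,-0.09,-0.08]'

```text
time: 35.67
ee_pos: [0.4584, -0.0261, 0.043]
orientation: [-0.0, 1.0, -0.023, 0.001]
wrist_force: [0.3, 0.4, -2.4]
finger_gap: 0.0262
gripper_force: 35.0
```

Call:
move_arm --jaw '[-1,-1,-1]' --pt "0.07 -0.91 0" --pt "0 0 0" --pt "0 0 0" --yaw '[-0.08,0,0]'

```text
time: 36.05
ee_pos: [0.4614, -0.0001, 0.0428]
orientation: [0.0, 1.0, -0.018, 0.0]
wrist_force: [0.0, -0.0, -2.0]
finger_gap: 0.0254
gripper_force: 35.0
```

```bash
python3 plan.py .4906 -.0008 .0425 -92.1 5| sed 's/np.float64//g'
```

```text
pos [ 4.614e-01 -1.000e-04  4.280e-02] head -92.08 F [ 0. -0. -2.] gap 0.0254 t 36.05 n 5
[(0.195), (-0.002), (0.002)] yaw 0.0
[(0.195), (-0.002), (0.002)] yaw 0.0
[(0.195), (-0.002), (0.002)] yaw 0.0
[(0.195), (-0.002), (0.002)] yaw 0.0
[(0.195), (-0.002), (0.002)] yaw 0.0
```

Call:
move_arm --jaw '[-1,-1,-1,-1,-1]' --pt "0.15 0 0" --pt "0.15 0 0" --pt "0.15 0 0" --pt "0.15 0 0" --pt "0 0 0" --yaw '[0,0,0,0,0]'

```text
time: 36.67
ee_pos: [0.4798, -0.0005, 0.0426]
orientation: [0.0, 1.0, -0.018, 0.0]
wrist_force: [0.1, 0.7, -2.2]
finger_gap: 0.0257
gripper_force: 35.0
```

Call:
move_arm --jaw '[-1,-1,-1]' --pt "0.15 0 0" --pt "0.15 0 0" --pt "0 0 0" --yaw '[0,0,0]'

```text
time: 37.05
ee_pos: [0.4889, -0.0007, 0.0426]
orientation: [-0.0, 1.0, -0.018, 0.0]
wrist_force: [-0.2, -0.2, -2.7]
finger_gap: 0.0256
gripper_force: 35.0
```

Inside without contact. I'll push on to seating.

Call:
move_arm --jaw '[-1,-1,-1,-1,-1]' --pt "0.15 0 0" --pt "0.15 0 0" --pt "0.15 0 0" --pt "0.15 0 0" --pt "0 0 0" --yaw '[0,0,0,0,0]'

```text
time: 37.67
ee_pos: [0.5066, -0.0014, 0.0425]
orientation: [0.0, 1.0, -0.018, 0.0]
wrist_force: [-0.3, -1.1, -2.3]
finger_gap: 0.0257
gripper_force: 35.0
```

Call:
move_arm --jaw '[-1,-1,-1,-1,-1]' --pt "0.1 0 0" --pt "0.05 0 0" --pt "0.03 0 0" --pt "0.03 0 0" --pt "0 0 0" --yaw '[0,0,0,0,0]'

```text
time: 38.3
ee_pos: [0.5126, -0.0017, 0.0425]
orientation: [0.0, 1.0, -0.018, -0.0]
wrist_force: [-2.2, 0.7, -3.0]
finger_gap: 0.0256
gripper_force: 35.0
```

Call:
move_arm --jaw '[-1,-1,-1,-1,-1]' --pt "0.05 0 0" --pt "0.04 0 0" --pt "0.04 0 0" --pt "0.03 0 0" --pt "0 0 0" --yaw '[0,0,0,0,0]'

```text
time: 38.92
ee_pos: [0.5165, -0.0018, 0.0425]
orientation: [-0.0, 1.0, -0.018, -0.001]
wrist_force: [-6.0, 0.4, 0.1]
finger_gap: 0.0257
gripper_force: 35.0
```

Call:
move_arm --jaw '[-1,-1,-1]' --pt "0.05 0 0" --pt "0.04 0 0" --pt "0 0 0" --yaw '[0,0,0]'

```text
time: 39.3
ee_pos: [0.5165, -0.0018, 0.0418]
orientation: [-0.0, 1.0, -0.018, -0.003]
wrist_force: [-12.6, 1.6, 2.7]
finger_gap: 0.0257
gripper_force: 35.0
```

Seated on blue as well. I'll withdraw and raise.

Call:
move_arm --jaw '[-1,-1,-1,-1,-1]' --pt "-0.15 0 0" --pt "-0.4 0 0" --pt "-0.6 0 0" --pt "-0.7 0 0" --pt "-0.7 0 0" --yaw '[0,0,0,0,0]'

```text
time: 39.92
ee_pos: [0.4435, 0.0009, 0.0429]
orientation: [-0.0, 1.0, -0.018, 0.001]
wrist_force: [0.4, 0.0, -2.3]
finger_gap: 0.026
gripper_force: 35.0
```

Call:
move_arm --jaw '[-1,-1,-1]' --pt "0 0 -0.5" --pt "0 0 -0.7" --pt "0 0 0" --yaw '[0,0,0]'

```text
time: 40.3
ee_pos: [0.4465, 0.0009, 0.0808]
orientation: [-0.0, 1.0, -0.018, 0.003]
wrist_force: [1.3, -0.8, -1.9]
finger_gap: 0.0259
gripper_force: 35.0
```

```bash
python3 plan.py .498 -.378 .078 -86 15| sed 's/np.float64//g'
python3 - <<'E'
from rig import bot
from meas import *
S=bot.get_image("side");S0=pickle.load(open("s10.pkl","rb"));Z=pickle.load(open("side0.pkl","rb"))
for d in(Z,S):
  for c in((374,309),(338,253)):
    k=near(masks(d)["red"],c,16);print(c,k.sum(),cen(k) if k.any() else 0)
cr=lambda d:cv2.resize(d["color"][205:335,305:435],(390,390))
cv2.imwrite("pics/s12.png",np.hstack([cr(Z),cr(S)])[...,::-1])
E
```

```text
pos [0.4465 0.0009 0.0808] head -92.11 F [ 1.3 -0.8 -1.9] gap 0.0259 t 40.3 n 15
[(0.145), (0.837), (0.006)] yaw -0.059
[(0.139), (0.838), (0.006)] yaw -0.059
[(0.133), (0.839), (0.006)] yaw -0.059
[(0.127), (0.84), (0.006)] yaw -0.059
[(0.121), (0.841), (0.006)] yaw -0.059
[(0.115), (0.842), (0.006)] yaw -0.059
[(0.109), (0.843), (0.006)] yaw -0.059
[(0.103), (0.843), (0.006)] yaw -0.059
[(0.097), (0.844), (0.006)] yaw -0.059
[(0.091), (0.845), (0.006)] yaw -0.059
[(0.085), (0.845), (0.006)] yaw -0.059
[(0.079), (0.846), (0.006)] yaw -0.059
[(0.073), (0.846), (0.006)] yaw -0.059
[(0.067), (0.847), (0.006)] yaw -0.059
[(0.061), (0.847), (0.006)] yaw -0.059
(374, 309) 30 [374.2333 309.7333]
(338, 253) 21 [338.619  253.2857]
(374, 309) 26 [381.9231 306.8846]
(338, 253) 20 [345.9  250.75]
```

View pics/s12.png

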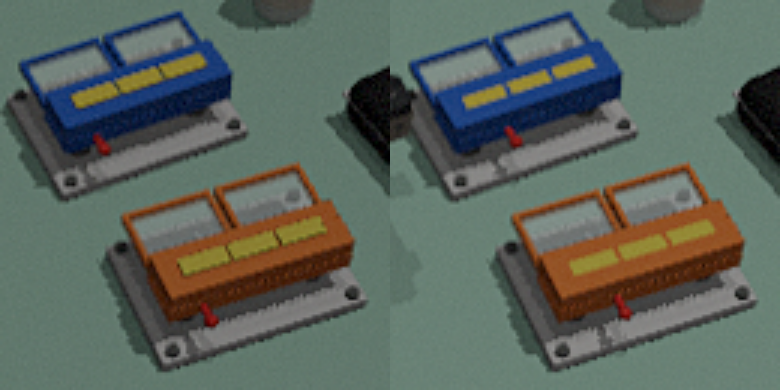

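Right: both red pins moved about 8 px (~18 mm) inward and the trim is flush. Now the gauge goes to the black mat.

Call:
move_arm --jaw '[-1,-1,-1,-1,-1]' --pt "0.14 0.84 0" --pt "0.14 0.84 0" --pt "0.13 0.84 0" --pt "0.13 0.84 0" --pt "0.12 0.84 0" --yaw '[-0.06,-0.06,-0.06,-0.06,-0.06]'

```text
time: 40.98
ee_pos: [0.4609, -0.1265, 0.0781]
orientation: [-0.0, 1.0, -0.0, -0.0]
wrist_force: [0.5, 0.0, -1.5]
finger_gap: 0.0256
gripper_force: 35.0
```

Call:
move_arm --jaw '[-1,-1,-1,-1,-1]' --pt "0.12 0.84 0" --pt "0.11 0.84 0" --pt "0.1 0.84 0" --pt "0.1 0.84 0" --pt "0.09 0.84 0" --yaw '[-0.06,-0.06,-0.06,-0.06,-0.06]'

```text
time: 41.6
ee_pos: [0.4781, -0.2523, 0.0779]
orientation: [-0.0, 1.0, 0.018, -0.0]
wrist_force: [0.2, -0.3, -1.7]
finger_gap: 0.0256
gripper_force: 35.0
```

Call:
move_arm --jaw '[-1,-1,-1,-1,-1]' --pt "0.08 0.85 0" --pt "0.08 0.85 0" --pt "0.07 0.85 0" --pt "0.07 0.85 0" --pt "0.06 0.85 0" --yaw '[-0.06,-0.06,-0.06,-0.06,-0.06]'

```text
time: 42.22
ee_pos: [0.4952, -0.379, 0.0777]
orientation: [-0.0, 0.999, 0.036, -0.0]
wrist_force: [-0.9, 0.3, -1.9]
finger_gap: 0.0259
gripper_force: 35.0
```

Call:
move_arm --jaw '[-1,-1,-1,-1,-1]' --pt "0 0 0.6" --pt "0 0 0.6" --pt "0 0 0.4" --pt "0 0 0.15" --pt "0 0 0" --yaw '[0,0,0,0,0]'

```text
time: 42.85
ee_pos: [0.4951, -0.3777, 0.0258]
orientation: [-0.0, 0.999, 0.036, -0.0]
wrist_force: [0.2, -0.5, -2.2]
finger_gap: 0.0259
gripper_force: 35.0
```

Contact is expected at 0.0225.

Call:
move_arm --jaw '[-1,-1,-1,-1]' --pt "0 0 0.05" --pt "0 0 0.04" --pt "0 0 0.03" --pt "0 0 0" --yaw '[0,0,0,0]'

```text
time: 43.35
ee_pos: [0.4951, -0.3782, 0.0226]
orientation: [0.0, 0.999, 0.036, 0.0]
wrist_force: [-0.2, -0.6, -1.9]
finger_gap: 0.0259
gripper_force: 35.0
```

Call:
move_arm --jaw '[-1,-1]' --pt "0 0 0.03" --pt "0 0 0" --yaw '[0,0]'

```text
time: 43.6
ee_pos: [0.4951, -0.3782, 0.0225]
orientation: [0.0, 0.999, 0.036, 0.0]
wrist_force: [-2.0, 2.7, 7.3]
finger_gap: 0.0258
gripper_force: 35.0
```

Call:
move_arm --jaw '[-0.2,0,0.5,1,1]' --pt "0 0 0" --pt "0 0 0" --pt "0 0 0" --pt "0 0 0" --pt "0 0 0" --yaw '[0,0,0,0,0]'

```text
time: 44.22
ee_pos: [0.4951, -0.3781, 0.0215]
orientation: [-0.0, 0.999, 0.036, -0.0]
wrist_force: [0.3, 0.8, 0.4]
finger_gap: 0.0737
gripper_force: 0.0
```

Call:
move_arm --jaw '[1,1,1,1,1]' --pt "0 0 -0.5" --pt "0 0 -1" --pt "0 0 -1" --pt "0 0 -1" --pt "0 0 -1" --yaw '[0,0,0,0,0]'

```text
time: 44.85
ee_pos: [0.4951, -0.3782, 0.1588]
orientation: [0.0, 0.999, 0.036, 0.0]
wrist_force: [-0.6, 0.6, 0.8]
finger_gap: 0.0915
gripper_force: 0.0
```

Call:
move_arm --jaw '[1,1,1,1,1]' --pt "-0.9 0 -0.3" --pt "-0.9 0 -0.3" --pt "-0.6 0 -0.3" --pt "0 0 0" --pt "0 0 0" --yaw '[0,0,0,0,0]'

```text
time: 45.48
ee_pos: [0.4239, -0.3834, 0.1837]
orientation: [0.0, 0.999, 0.035, 0.0]
wrist_force: [0.1, 0.7, 0.5]
finger_gap: 0.092
gripper_force: 0.0
```

Run:
```python
from rig import bot
from meas import *
S=bot.get_image("side");T=bot.get_image("top")
cv2.imwrite("pics/s13.png",np.hstack([cv2.resize(S["color"][120:460,200:520],(377,400)),cv2.resize(T["color"][110:350,140:500],(423,400),interpolation=cv2.INTER_AREA)])[...,::-1])
M=masks(T)
for k in("red","green"):
    for m,c,a in blobs(M[k],60): print(k,a,c.round(1),axis(T,m,.043 if k=="red" else .073)[:3])
```

```text
red 330 [470.5 171.6] (array([ 0.711 , -0.4014]), np.float64(-41.977690052686924), array([0.0666, 0.0328]))
red 230 [464.2 256.6] (array([ 0.4937, -0.3777]), np.float64(0.8369706916557212), array([0.0492, 0.03  ]))
red 323 [455.3 341.4] (array([ 0.2827, -0.3482]), np.float64(-20.624067968334373), array([0.062 , 0.0324]))
green 152 [166.8 261.6] (array([0.4883, 0.3612]), np.float64(-85.56323498925441), array([0.0463, 0.0193]))
```

View pics/s13.png

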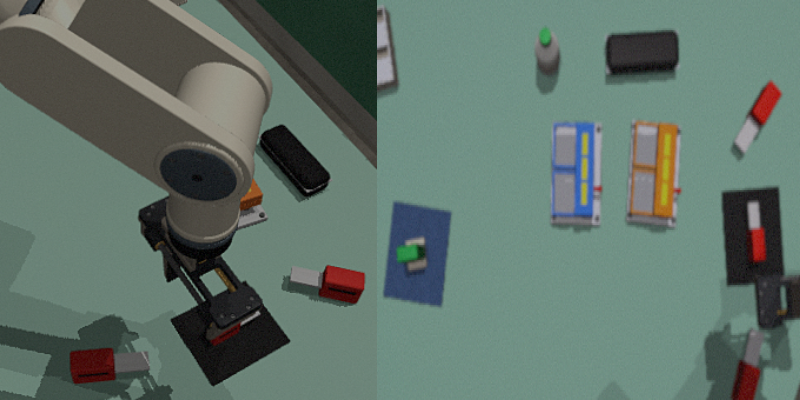

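The gauge lies flat on the black mat (right, (757,235)), and the block stands on the blue mat (410,254). The bottle and case are untouched, and the arm is clear.

```bash
python3 -c "
from rig import bot
print(bot.sign_off())"
```

```text
the job is handed in; nothing more can be done
None
```

I handed the job in at about 45 s: the trim on the blue and orange bars (the only two present) is pressed flush, and the gauge was seated in both slots with both red slides pushed in. The press block stands on the blue mat, the gauge lies flat on the black mat, and the bottle and case were not touched.

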